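Level the curing board, demould the rosettes and put the tins up to dry

TASK

Turn the two wing screws until the curing board sits level, and only then lift every plaster rosette out of the mould and lay it on the board, flat, bud up and wholly on the board, to cure. Put every mixing tin upside down over a drying peg of its own, its rim standing on the rack. The board must still be level at the end, and the other tools and pieces on the bench stay where they are.

Things in the scene. Friction and masses are not known exactly. Their poses are not given: they have to be found in the camera images.
- board_top (a point): centre of the top face of the curing board, a plywood plate 140 (x) x 220 (y) x 10 mm, about 60 mm above the table, tilting on two hinges; z is the board's normal (straight up when level), x and y run along its sides, nearly as those of stand
- stand: fixed steel stand under the board, 12 mm base of 130 x 210 mm with a foot for screw_b; origin on the table under the board's centre, z up, x away from the robot and y to its left within 0.12 rad
- screw_a (a joint): levelling screw beyond the board's right (-y) edge, at x +50, y -150 mm of stand; value: turn of its head, rad, growing clockwise from above, -3.1 to 3.1, stays where left (0.12 N m friction); zero is not level. One rad clockwise raises that edge by 0.045 rad of tilt about x (no other tilt); anticlockwise lowers it. At 0 the wing lies along the stand's x. The head itself does not rise
- screw_a_head (a point): on the axis of screw_a, in the middle of its brass wing, a bar 44 long x 12 wide x 24 mm high, to be pinched across its 12 mm from above; 104 mm above the table, the wing spans 90 to 114 mm. It sits on the frame that screw_b tilts, so it leans with the tilt about y. Its x axis lies along the wing
- screw_b (a joint): levelling screw beyond the board's near (-x) edge, at x -100, y 0 mm of stand; value: turn of its head, rad, growing clockwise from above, -3.1 to 3.1, stays where left (0.12 N m friction); zero is not level. One rad clockwise raises that edge by 0.045 rad of tilt about y (no other tilt); anticlockwise lowers it. At 0 the wing lies along the stand's x. The head itself does not rise
- screw_b_head (a point): the same point of the identical wing of screw_b; its x axis lies along the wing
- mould: fixed wooden mould block 150 x 150 x 25 mm with four open square cavities 53 x 53 mm, 12 mm deep, centred at x +-35, y +-35 mm; origin at the centre of its underside. It lies at one side of the board (left or right), the drying rack at the other
- casting1: off-white plaster rosette: square tile 50 x 50 x 14 mm with a round bud 22 mm in diameter and 18 mm high in the middle of its face, about 60 g; origin at the centre of the tile's underside, z up through the bud. It starts in a cavity of the mould, its face 2 mm above the mould's top. Three or four castings are present
- casting2: another identical rosette, or absent
- casting3: another identical rosette, or absent
- casting4: another identical rosette, or absent
- rack: fixed wooden drying rack, base 200 (x) x 90 (y) x 12 mm, origin at the centre of its underside; two upright pegs 14 mm in diameter, 56 mm high, with bevelled tips
- peg1 (a point): foot of one peg, on its axis at the top of the rack's base (12 mm above the table), at x -55 mm of the rack
- peg2 (a point): foot of the other peg, at x +55 mm of the rack
- tin1: square open steel mixing tin, 46 x 46 mm outside, 80 mm long, walls 2.5 mm, 110 g; lies on its side on the table; origin in its very middle (23 mm up when lying), x axis towards the open mouth (40 mm on), which faces sideways, in front of the board. Upside down on a peg its rim stands on the rack's base, its middle 40 mm above that. One or two tins are present
- tin2: another identical tin, or absent
- mallet: wooden mallet, head 65 x 110 x 50 mm; a bystander, to be left alone; origin at its underside
- leaf: small carved leaf 70 x 45 x 19 mm, lying nearest the robot; a bystander, to be left alone; origin at its underside
- sanding_block: cork sanding block 100 x 60 x 35 mm; a bystander, to be left alone; origin at its underside
- scroll: carved scroll piece 110 x 70 x 32 mm; a bystander, to be left alone; origin at its underside
- square: try square with a 110 mm stock; a bystander, to be left alone; origin at its underside
- sealer: closed jar 60 mm wide, 130 mm high; a bystander, to be left alone; origin at its underside

How it is judged:
By the outcome, as a careful person would: the job done as asked, in the order asked, and still so for the second after the job is handed in, with the robot touching nothing.
Of casting1, casting2, casting3, casting4 only 3 to 4 are there at a start; the rules pass over those that are not, and their reading is None.
Of tin1, tin2 only 1 to 2 are there at a start; the rules pass over those that are not, and their reading is None.
At some moment in a run one of tin1, tin2 may be knocked a few centimetres aside while the robot is not near it.
It also fails if it takes over 210 s, if anything falls off the work surface, if the arm or the gripper's body presses on something with over 40 N, if the wrist force passes 120 N, or if a joint passes its speed limit or range.

ROBOT

A 6-joint arm with a two-finger parallel gripper is mounted at the origin on the work surface. World frame = base frame: x ahead of the robot, y to its left, z up, the work surface at z = 0. Lengths are in m, angles in rad, forces in N, time in s.
With the tool pointing down it reaches from about 0.3 to 1 m from the base axis. Payload 5.1 kg.
Tool frame: the origin (TCP) lies at the very end of the fingers, on their centre line; the grasp point (between the pads) lies 19 mm behind it (ctrl.grip_depth is the distance from the TCP to the grasp point, in m); z points along the fingers, y is the line along which they close (so a half turn about z gives the same grasp; the last joint's range is limited). The gripper opens to 95 mm and grips with 3 to 60 N. Pads are 20 mm wide; open, the fingers measure 119 mm over their backs; the gripper's body (75 mm by 180 mm) begins 59 mm behind the grasp point.
Start: joints at [-1.381, 0.124, 1.65, -0, 1.367, -0.083], TCP at [0.175, -0.626, 0.19] pointing down, gripper open.
Joint ranges: [-2.61, 2.61], [-1.02, 2.33], [0.03, 2.71], [-1.35, 4.49], [0.32, 2.68], [-2.91, 2.91]. Speed limits (rad/s): [2.57, 2.57, 3.14, 3.14, 3.14, 3.14].

INTERFACE

Orientations are given as a unit quaternion [w, x, y, z].
In Python, from station import ctrl gives the robot as it stands. The module is installed in compiled form; this text tells all that it offers.
- The arm moves only by the tool arm_command, never from a script. Its argument "series" is a list that holds one entry, the list of rows, each a list of 6 numbers: the shift along the tool's x, y, z normalised to -1 to 1, where 1 is 0.025 m, then the turn, a rotation vector about the tool's x, y, z normalised to -1 to 1, where 1 is 0.1 rad. In form: [[[tx, ty, tz, ax, ay, az], ...]]. A call has 1 to 12 rows; each row shifts and turns the commanded pose from where the row before left it, along the tool's axes as they then stand; what a row does not reach is not made up. A row lasts 1/12 s, in which the tool goes at most 41.7 mm and 7.16 degrees, less where a joint would pass 70% of its speed; a pose out of reach is approached as far as the arm can. A call with a number of a shift or a turn outside -1 to 1 is refused whole. A call with a gripper value outside its range is refused whole. "hand" is the finger opening in mm, from 0 to 95.1, set as the call begins (left out, the last holds). The fingers move at their own pace and stop on an object; "grip_force" is the grip in N (left out, the last holds). Time passes only in rows, so rows that do not move let the fingers close. It gives the time, the measured TCP pose, the force, the opening and the grip force at its end, in the units of the state.
- ctrl.observe(): the state, without advancing time (a new reading comes with each control period).
- ctrl.read_camera(name): name is "scene" or "side" or "wrist"; returns a dict with "pixels" (384x512x3 uint8, blue, green, red), "camera_matrix" (3x3 intrinsics, pixels), "k1" (the pictures are not rectified: a ray, as slopes to the right and down, at radius r is drawn at 1 + k1 r^2 times it, then the intrinsics apply), "origin" and "rotation" of the camera in the world. Camera axes: x right, y up, looking along -z (the intrinsics and any distortion apply to the point x, -y, -z); pixel columns grow to the right and rows downward; lengths in m; the calibration is good to about 2 mm. A picture is of the moment at which its call begins. There is no depth.
- ctrl.sign_off(): hands the job in; it is judged then, once.
The state is a dict: "time": time; "joint_positions": joint angles; "qvel": joint speeds; "joint_efforts": joint torques, N m; "position": TCP position; "ee_rot": TCP orientation; "force": force on the tool from outside, world axes, zero at the start; "torque": the same for the moment, N m; "opening": finger opening in m; "gripper_force": force on a finger pad.
Only numpy, scipy, OpenCV 4.12 (cv2) and the standard library are available. Lean on these libraries where they do the work, as an engineer would, in place of code of your own. Each camera call takes 0.05 s, during which the arm holds its last target. There are 200 camera calls.

## Working session

There is one attempt and no reset: what is moved stays moved. The work goes in short steps, Python scripts to look and compute and a tool call to move; the robot and the scene stay as the last step left them, time stands still between calls to the robot, and variables do not carry over. Pictures are saved under pics/ and viewed, at most 14 in all, crops included, and the job is handed in when it is done.

Besides the shell and the picture viewer there is one more tool, called after "Request:" as a command line: name --argument value ..., lists and objects as JSON in quotes. arm_command: Moves the arm, as the interface text tells. Scaled input: -1 to 1 covers 0.025 m each way for a shift and 0.1 rad each way for a turn. Its arguments: {"type":"object","properties":{"series":{"type":"array","items":{"type":"array","items":{"type":"array","items":{"type":"number","minimum":-1,"maximum":1}}}},"hand":{"type":"number"},"grip_force":{"type":"number"}},"required":["series"]}

```bash
mkdir -p pics; ls
cat > h.py <<'E'
import numpy as np, cv2
from station import ctrl
from scipy.spatial.transform import Rotation as R
def cam(n):
    c=ctrl.read_camera(n); c['K']=np.array(c['camera_matrix']); c['R']=np.array(c['rotation']); c['o']=np.array(c['origin']); return c
def ray(c,uv):
    uv=np.atleast_2d(np.array(uv,float)); K=c['K']
    d=np.c_[(uv[:,0]-K[0,2])/K[0,0],(uv[:,1]-K[1,2])/K[1,1]]
    p=d.copy()
    for _ in range(20): p=d/(1+c['k1']*(p**2).sum(1,keepdims=True))
    v=np.c_[p[:,0],-p[:,1],-np.ones(len(p))]@c['R'].T
    return v
def onz(c,uv,z):
    v=ray(c,uv); return c['o']+v*((z-c['o'][2])/v[:,2])[:,None]
def proj(c,P):
    q=(np.atleast_2d(P)-c['o'])@c['R']; s=np.c_[q[:,0]/-q[:,2],-q[:,1]/-q[:,2]]
    s=s*(1+c['k1']*(s**2).sum(1,keepdims=True)); K=c['K']
    return np.c_[s[:,0]*K[0,0]+K[0,2],s[:,1]*K[1,1]+K[1,2]]
def tri(c1,u1,c2,u2):
    a=ray(c1,u1)[0];b=ray(c2,u2)[0]
    s=np.linalg.lstsq(np.c_[a,-b],c2['o']-c1['o'],rcond=None)[0]
    P=c1['o']+s[0]*a;Q=c2['o']+s[1]*b
    return (P+Q)/2,np.linalg.norm(P-Q)
def load(n):
    c=np.load(f'pics/{n}.npy',allow_pickle=True).item(); return c
def snap(n,name):
    c=cam(n); np.save(f'pics/{name}.npy',c); cv2.imwrite(f'pics/{name}.png',c['pixels']); return c
def state():
    s=ctrl.observe(); q=s['ee_rot']; M=R.from_quat([q[1],q[2],q[3],q[0]])
    return s,np.array(s['position']),M
def go(target,yaw=None):
    """rows needed: total shift in tool axes (units of 25 mm) & yaw turn (units .1 rad)"""
    s,p,M=state(); d=M.inv().apply(np.array(target)-p)/0.025
    print('t',round(s['time'],2),'shift units',d.round(2),'p',p.round(4))
    return d
E
python3 - <<'E'
from h import *
for n in ('scene','side','wrist'):
    c=snap(n,n+'0'); print(n,c['o'].round(3),c['R'].round(2).tolist(),c['K'].round(0).tolist(),c['k1'])
s,p,M=state(); print(p,M.as_matrix().round(3),s['time'],s['opening'])
cv2.imwrite('pics/v1.png',np.vstack([load('scene0')['pixels']]) )
E
```

```text
pics
scene [1.151 0.878 1.225] [0.31, 0.11, 0.33, 0.88] [[415.0, 0.0, 252.0], [0.0, 415.0, 191.0], [0.0, 0.0, 1.0]] -0.155744170705849
side [0.167 0.755 0.928] [-0.23, -0.1, 0.35, 0.9] [[389.0, 0.0, 253.0], [0.0, 389.0, 192.0], [0.0, 0.0, 1.0]] -0.03094868402712269
wrist [ 0.239 -0.608  0.384] [0.79, -0.09, 0.07, -0.6] [[298.0, 0.0, 254.0], [0.0, 298.0, 196.0], [0.0, 0.0, 1.0]] -0.0379512527662549
[ 0.17498142 -0.62543496  0.18898697] [[ 0.963  0.269 -0.   ]
 [ 0.269 -0.963  0.002]
 [ 0.    -0.002 -1.   ]] 0.15 0.0950630232821403
```

View pics/scene0.png

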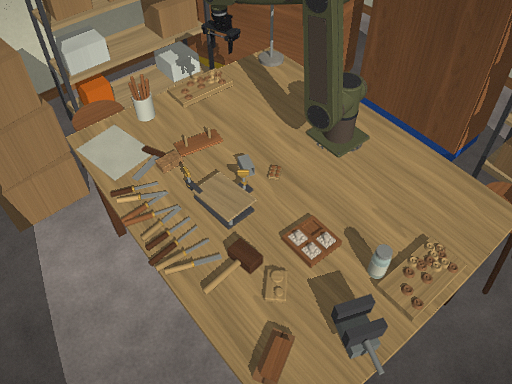

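View pics/side0.png

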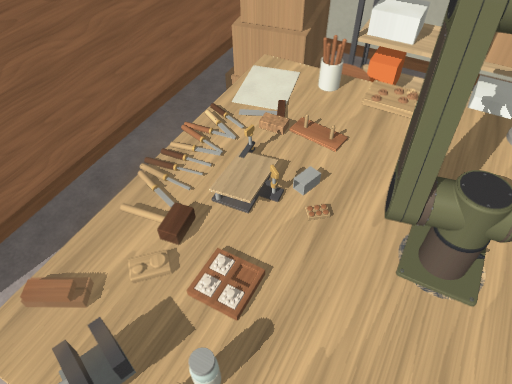

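```bash
sed -i "s/c\['R'\]=np.array(c\['rotation'\])/q=c['rotation']; c['R']=R.from_quat([q[1],q[2],q[3],q[0]]).as_matrix()/" h.py
python3 - <<'E'
from h import *
C={}
for n in ('scene','side','wrist'):
    c=load(n+'0'); q=c['rotation']; c['R']=R.from_quat([q[1],q[2],q[3],q[0]]).as_matrix(); np.save(f'pics/{n}0.npy',c); C[n]=c
s,p,M=state()
w=C['wrist']; print('wrist off tool',M.inv().apply(w['o']-p).round(4)); print((M.inv().as_matrix()@w['R']).round(3))
sc,si=C['scene'],C['side']
for nm,z,a,b in (('mould',.025,(312,242),(228,283)),('rackpegs1',.07,(183,137),(304,121)),('peg2',.07,(215,128),(340,132)),('tin',.03,(246,163),(307,180)),('screwA',.104,(184,172),(250,141)),('screwB',.104,(242,178),(275,178)),('board',.06,(225,195),(243,178))):
    print(nm,onz(sc,a,z)[0].round(3),onz(si,b,z)[0].round(3),[x if np.isscalar(x) else x.round(3) for x in tri(sc,a,si,b)])
big=lambda c,x0,y0,x1,y1,f:cv2.resize(c['pixels'][y0:y1,x0:x1],None,fx=f,fy=f,interpolation=cv2.INTER_CUBIC)
cv2.imwrite('pics/v2.png',np.hstack([big(sc,140,110,340,280,2),big(si,180,80,380,250,2)]))
E
```

```text
wrist off tool [ 0.0658  0.0003 -0.1948]
[[-0.001  0.972  0.234]
 [ 1.     0.001  0.   ]
 [-0.     0.234 -0.972]]
mould [0.499 0.356 0.025] [0.478 0.349 0.025] [array([0.486, 0.342, 0.002]), np.float64(0.005922172018895701)]
rackpegs1 [ 0.579 -0.352  0.07 ] [ 0.558 -0.314  0.07 ] [array([ 0.572, -0.363,  0.045]), np.float64(0.022516664022639136)]
peg2 [ 0.441 -0.314  0.07 ] [ 0.423 -0.315  0.07 ] [array([ 0.429, -0.335,  0.052]), np.float64(0.003278572813541985)]
tin [ 0.444 -0.093  0.03 ] [ 0.444 -0.085  0.03 ] [array([ 0.445, -0.089,  0.03 ]), np.float64(0.005984719605537693)]
screwA [ 0.699 -0.143  0.104] [ 0.656 -0.092  0.104] [array([ 0.687, -0.16 ,  0.061]), np.float64(0.032743843634251917)]
screwB [0.547 0.02  0.104] [0.508 0.021 0.104] [array([ 0.525, -0.012,  0.064]), np.float64(0.0031600167475942485)]
board [0.624 0.016 0.06 ] [0.615 0.029 0.06 ] [array([0.621, 0.014, 0.05 ]), np.float64(0.009559849980271514)]
```

View pics/v2.png

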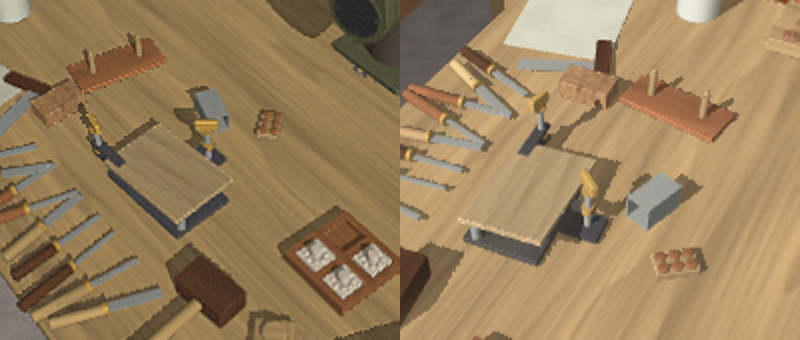

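Request:
arm_command --series '[[[0.9,-0.6,-0.2,0,0,0],[0.9,-0.6,-0.2,0,0,0],[0.9,-0.6,-0.2,0,0,0],[0.9,-0.6,-0.2,0,0,0],[0.9,-0.6,-0.2,0,0,0],[0.9,-0.6,-0.2,0,0,0],[0.9,-0.6,-0.2,0,0,0],[0.9,-0.6,-0.2,0,0,0],[0.9,-0.6,-0.2,0,0,0],[0.9,-0.6,-0.2,0,0,0],[0.9,-0.6,-0.2,0,0,0],[0.9,-0.6,-0.2,0,0,0]]]'

```text
time: 1.15
position: [0.3872, -0.3786, 0.2499]
ee_rot: [-0.0, 0.991, 0.136, -0.0]
force: [-0.6, -0.0, 0.7]
opening: 0.0949
gripper_force: 0.0
```

Request:
arm_command --series '[[[0.9,-0.6,-0.2,0,0,0],[0.9,-0.6,-0.2,0,0,0],[0.9,-0.6,-0.2,0,0,0],[0.9,-0.6,-0.2,0,0,0],[0.9,-0.6,-0.2,0,0,0],[0.9,-0.6,-0.2,0,0,0],[0.9,-0.6,-0.2,0,0,0],[0.9,-0.6,-0.2,0,0,0],[0.9,-0.6,-0.2,0,0,0],[0.9,-0.6,-0.2,0,0,0],[0.9,-0.6,-0.2,0,0,0],[0.9,-0.6,-0.2,0,0,0]]]'

```text
time: 2.15
position: [0.5987, -0.1325, 0.3097]
ee_rot: [-0.0, 0.991, 0.136, -0.0]
force: [-0.3, -0.2, -0.2]
opening: 0.0954
gripper_force: 0.0
```

Run:
```python
from h import *
c=snap('wrist','w1'); s,p,M=state(); print(p,M.as_matrix()[:,0],s['joint_positions'],s['time'])
```

```text
[ 0.60134596 -0.12916754  0.31062362] [0.96204952 0.27285461 0.00332857] [-3.00588991e-01 -1.35167746e-03  1.58146818e+00  3.38415973e-03
  1.55970712e+00  9.93809126e-01] 2.2
```

View pics/w1.png

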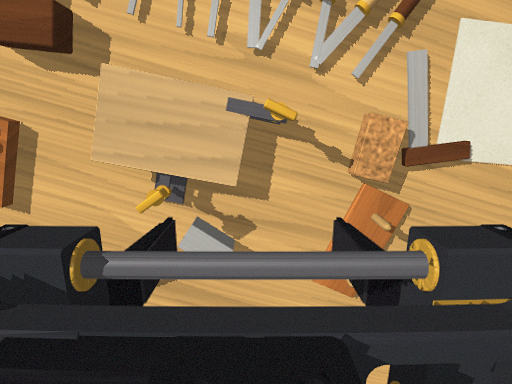

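Request:
arm_command --series '[[[-0.2,-1,0,0,0,0],[-0.2,-1,0,0,0,0],[-0.2,-1,0,0,0,0],[-0.2,-1,0,0,0,0],[-0.2,-1,0,0,0,0],[-0.2,-1,0,0,0,0],[-0.2,-1,0,0,0,0],[-0.2,-1,0,0,0,0],[-0.2,-1,0,0,0,0],[-0.2,-1,0,0,0,0],[-0.2,-1,0,0,0,0],[0,0,0,0,0,0]]]'

```text
time: 3.2
position: [0.4694, 0.1189, 0.31]
ee_rot: [-0.001, 0.99, 0.138, -0.0]
force: [-0.5, -0.5, 0.5]
opening: 0.0952
gripper_force: 0.0
```

Run:
```python
from h import *
c=snap('wrist','w2'); s,p,M=state(); print(p,s['time'])
```

```text
[0.4702418  0.11740638 0.30987407] 3.25
```

Request:
arm_command --series '[[[0,0,0,0,0,-1],[0,0,0,0,0,-1],[0,0,0,0,0,-1],[0,0,0,0,0,-1],[0,0,0,0,0,-1],[0,0,0,0,0,-1],[0,0,0,0,0,-1],[0,0,0,0,0,-1],[0,0,0,0,0,-1],[0,0,0,0,0,-1],[0,0,0,0,0,-1],[0,0,0,0,0,-1]]]'

```text
time: 4.25
position: [0.4715, 0.115, 0.3096]
ee_rot: [0.0, 0.74, 0.673, -0.0]
force: [-0.1, -0.3, -0.4]
opening: 0.0954
gripper_force: 0.0
```

Request:
arm_command --series '[[[0,1,0,0,0,-1],[0,1,0,0,0,-1],[0,1,0,0,0,-1],[0,1,0,0,0,-1],[0,1,0,0,0,-1],[0,1,0,0,0,-1],[0,1,0,0,0,-1],[0,1,0,0,0,-1],[0,1,0,0,0,-1],[0,1,0,0,0,-1],[0,1,0,0,0,-1],[0,1,0,0,0,-1]]]'

```text
time: 5.25
position: [0.7269, 0.2384, 0.3087]
ee_rot: [-0.0, 0.231, 0.973, -0.001]
force: [0.4, 0.3, -0.5]
opening: 0.0952
gripper_force: 0.0
```

Run:
```python
from h import *
s,p,M=state(); print(p,M.as_matrix()[:,:2],s['joint_positions'],s['time'])
print(go([.77,.0,.31]))
```

```text
[0.72691722 0.23838008 0.30868196] [[-8.93429065e-01  4.49203321e-01]
 [ 4.49204121e-01  8.93428633e-01]
 [ 4.04021243e-04 -1.28628846e-03]] [ 2.47054322e-01  3.36639263e-01  1.20524564e+00 -7.09082172e-04
  1.60085466e+00 -8.57888803e-01] 5.25
t 5.25 shift units [-5.82 -7.74 -0.05] p [0.7269 0.2384 0.3087]
[-5.82288751 -7.7449742  -0.04511176]
```

View pics/w2.png

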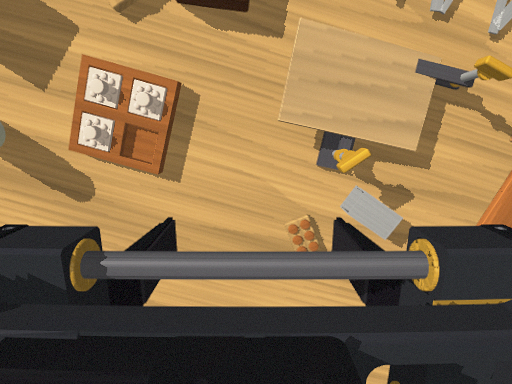

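Request:
arm_command --series '[[[-0.7,-0.9,0,0,0,0],[-0.7,-0.9,0,0,0,0],[-0.7,-0.9,0,0,0,0],[-0.7,-0.9,0,0,0,0],[-0.7,-0.9,0,0,0,0],[-0.7,-0.9,0,0,0,0],[-0.7,-0.9,0,0,0,0],[-0.7,-0.9,0,0,0,0],[0,0,0,0,0,0],[0,0,0,0,0,0]]]'

```text
time: 6.08
position: [0.769, 0.0125, 0.3088]
ee_rot: [-0.001, 0.234, 0.972, -0.0]
force: [-0.7, -0.1, -0.1]
opening: 0.0954
gripper_force: 0.0
```

Run:
```python
from h import *
c=snap('wrist','w3'); s,p,M=state(); print(p,s['time'])
```

```text
[0.76884409 0.01411452 0.30907983] 6.1333
```

View pics/w3.png

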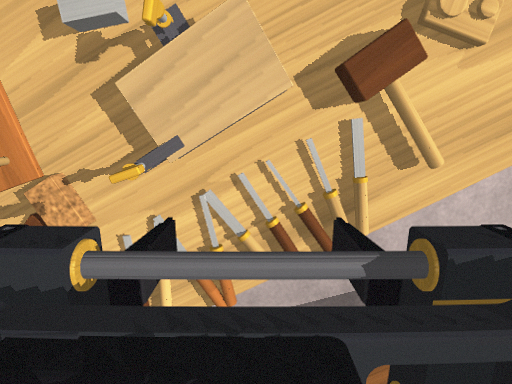

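```bash
cat > board.py <<'E'
from h import *
from scipy.ndimage import map_coordinates, gaussian_filter
def edgepts(c,a,b,w=6):
    """edge points near segment a-b, subpixel strongest colour step across it"""
    im=gaussian_filter(c['pixels'].astype(float),(0.8,0.8,0)); a,b=np.array(a,float),np.array(b,float)
    L=np.linalg.norm(b-a); t=(b-a)/L; n=np.array([-t[1],t[0]]); off=np.arange(-w,w+.01,.25); out=[]
    for s in np.arange(.08*L,.92*L,1.0):
        q=a+t*s+off[:,None]*n
        if (q[:,0]<1).any() or (q[:,0]>510).any() or (q[:,1]<1).any() or (q[:,1]>382).any(): continue
        v=np.stack([map_coordinates(im[:,:,k],[q[:,1],q[:,0]],order=1) for k in range(3)],1)
        g=np.abs(v[4:]-v[:-4]).sum(1); k=g.argmax(); out.append(np.r_[a+t*s+off[k+2]*n,g[k]])
    return np.array(out)
def slopes(c,uv):
    v=ray(c,uv)@c['R']; return np.c_[v[:,0],v[:,1]]/-v[:,2:3]
def line(c,a,b,w=6):
    e=edgepts(c,a,b,w); p=slopes(c,e[:,:2]); e=e[:,2]; keep=e>np.median(e)*.4
    for _ in range(8):
        m=p[keep].mean(0); n=np.linalg.svd(p[keep]-m)[2][1]; r=(p-m)@n
        sg=max(1.5*np.median(abs(r[keep]))*1.48,.0012); keep=abs(r)<sg
    return np.r_[n,-n@m],keep.mean(),np.sqrt((r[keep]**2).mean())*c['K'][0,0]
def corners(c,q,w=6,verbose=True):
    L=[line(c,q[i],q[(i+1)%4],w) for i in range(4)]
    if verbose: print(' edges keep/rms px',[(round(l[1],2),round(l[2],2)) for l in L])
    out=[]
    for i in range(4):
        x=np.cross(L[i-1][0],L[i][0]); x=x[:2]/x[2]; out.append(np.r_[x,-1]@c['R'].T)
    return np.array(out)  # world ray dirs per corner
def triang(cs,D):
    P=[];res=[]
    for k in range(4):
        A=np.zeros((3,3));b=np.zeros(3)
        for c,d in zip(cs,D):
            u=d[k]/np.linalg.norm(d[k]); Q=np.eye(3)-np.outer(u,u); A+=Q;b+=Q@c['o']
        x=np.linalg.solve(A,b);P.append(x)
        res.append([np.linalg.norm(np.cross(x-c['o'],d[k]/np.linalg.norm(d[k]))) for c,d in zip(cs,D)])
    return np.array(P),np.array(res)
def report(P,names=('FL','FR','NR','NL')):
    print(P.round(4).tolist()); print(' sides',[round(float(np.linalg.norm(P[i]-P[(i+1)%4])),4) for i in range(4)])
    m=P.mean(0); x=(P[0]+P[1]-P[2]-P[3]); x/=np.linalg.norm(x); y=(P[0]+P[3]-P[1]-P[2]); y/=np.linalg.norm(y)
    print(' centre',m.round(4),'x-slope',x[2].round(4),'y-slope',y[2].round(4),'yaw',np.arctan2(x[1],x[0]).round(4),np.arctan2(-y[0],y[1]).round(4))
E
python3 - <<'E'
from board import *
w1,w2,w3=load('w1'),load('w2'),load('w3')
Q=[[(104,65),(258,90),(236,187),(91,159)],[(300,18),(441,62),(417,150),(279,121)],[(291,88),(165,160),(116,85),(249,-1)]]
D=[corners(c,q) for c,q in zip((w1,w2,w3),Q)]
def px(c,d): return proj(c,c['o']+d).round(1).tolist()
for c,d in zip((w1,w2,w3),D): print(px(c,d))
for sel in ((0,1,2),(0,1),(1,2),(0,2)):
    P,r=triang([(w1,w2,w3)[i] for i in sel],[D[i] for i in sel]); print(sel,'res mm',(r*1000).round(1).tolist()); report(P)
big=lambda c,x0,y0,x1,y1,f:cv2.resize(c['pixels'][y0:y1,x0:x1],None,fx=f,fy=f,interpolation=cv2.INTER_CUBIC)
cv2.imwrite('pics/v3.png',np.vstack([np.hstack([big(w1,80,50,310,220,1.74),big(w2,270,10,500,180,1.74)]),np.hstack([big(w3,90,0,320,170,1.74),big(load('scene0'),165,140,265,240,2.96)[:,:400]])])[:, :800])
E
```

```text
edges keep/rms px [(np.float64(0.68), np.float64(1.35)), (np.float64(0.69), np.float64(0.19)), (np.float64(0.91), np.float64(0.24)), (np.float64(0.55), np.float64(0.18))]
 edges keep/rms px [(np.float64(0.5), np.float64(0.2)), (np.float64(0.86), np.float64(0.22)), (np.float64(0.81), np.float64(0.18)), (np.float64(0.6), np.float64(0.19))]
 edges keep/rms px [(np.float64(0.82), np.float64(0.18)), (np.float64(0.89), np.float64(0.17)), (np.float64(0.66), np.float64(1.17)), (np.float64(0.96), np.float64(0.79))]
[[100.6, 64.8], [254.5, 86.4], [235.5, 186.3], [90.8, 159.6]]
[[298.8, 17.0], [441.5, 57.6], [415.1, 150.8], [277.2, 119.4]]
[[292.5, 84.7], [169.5, 162.6], [112.2, 79.7], [246.5, -0.3]]
(0, 1, 2) res mm [[1.9, 1.6, 1.1], [8.5, 4.2, 4.4], [1.8, 1.3, 2.5], [5.4, 3.0, 6.9]]
[[0.6862, 0.1163, 0.0588], [0.7067, -0.1019, 0.0403], [0.5626, -0.1117, 0.0501], [0.5511, 0.1084, 0.054]]
 sides [0.2199, 0.1448, 0.2205, 0.1354]
 centre [0.6266 0.0028 0.0508] x-slope -0.0175 y-slope 0.0508 yaw 0.0633 0.0729
(0, 1) res mm [[1.6, 1.6], [6.0, 6.0], [0.2, 0.2], [0.3, 0.3]]
[[0.6857, 0.1166, 0.0595],
[... 470 characters left out ...]
 yaw 0.0551 0.0602
(0, 2) res mm [[1.3, 1.3], [5.8, 5.8], [2.1, 2.1], [6.0, 6.0]]
[[0.6856, 0.116, 0.058], [0.708, -0.0995, 0.0557], [0.5622, -0.1121, 0.0507], [0.5509, 0.1108, 0.0502]]
 sides [0.2167, 0.1464, 0.2232, 0.135]
 centre [0.6267 0.0038 0.0536] x-slope 0.0454 y-slope 0.0039 yaw 0.0635 0.0767Traceback (most recent call last):
  File "<stdin>", line 10, in <module>
    return _nx.concatenate(arrs, 0, dtype=dtype, casting=casting)
           ~~~~~~~~~~~~~~~^^^^^^^^^^^^^^^^^^^^^^^^^^^^^^^^^^^^^^^
ValueError: all the input array dimensions except for the concatenation axis must match exactly, but along dimension 1, the array at index 0 has size 800 and the array at index 1 has size 696
```

Run:
```python
from board import *
w1,w2,w3=load('w1'),load('w2'),load('w3')
big=lambda c,x0,y0,f=2:cv2.resize(c['pixels'][y0:y0+140,x0:x0+200],None,fx=f,fy=f,interpolation=cv2.INTER_CUBIC)
cv2.imwrite('pics/v3.png',np.vstack([np.hstack([big(w1,75,55),big(w2,265,10)]),np.hstack([big(w3,100,0),np.zeros((280,400,3),np.uint8)])]))
```

```text
(no output)
```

View pics/v3.png

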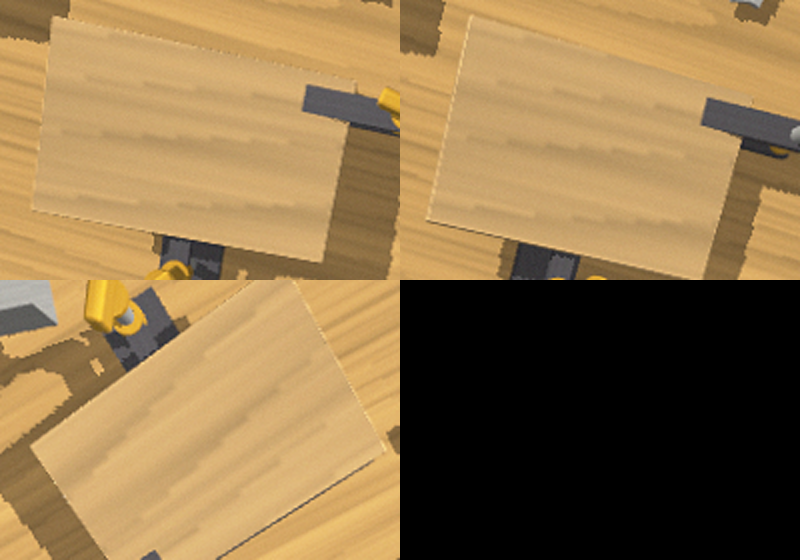

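Run:
```python
from board import *
w1,w2,w3=load('w1'),load('w2'),load('w3')
Q=[[(101,63.5),(253,95.5),(236.5,186),(91,160)],[(300.5,18),(441.5,60),(417,150.5),(278.5,120)],[(292.5,86),(166,160),(115.5,83.5),(249,-1)]]
D=[corners(c,q,2.5) for c,q in zip((w1,w2,w3),Q)]
def px(c,d): return proj(c,c['o']+d).round(1).tolist()
for c,d in zip((w1,w2,w3),D): print(px(c,d))
for sel in ((0,1,2),(0,1),(1,2),(0,2)):
    P,r=triang([(w1,w2,w3)[i] for i in sel],[D[i] for i in sel]); print(sel,'res mm',(r*1000).round(1).tolist()); report(P)
```

```text
edges keep/rms px [(np.float64(0.63), np.float64(0.18)), (np.float64(0.79), np.float64(0.21)), (np.float64(0.95), np.float64(0.24)), (np.float64(0.57), np.float64(0.18))]
 edges keep/rms px [(np.float64(0.82), np.float64(0.16)), (np.float64(0.81), np.float64(0.22)), (np.float64(0.82), np.float64(0.2)), (np.float64(0.65), np.float64(0.22))]
 edges keep/rms px [(np.float64(0.72), np.float64(0.18)), (np.float64(0.92), np.float64(0.17)), (np.float64(0.45), np.float64(0.16)), (np.float64(1.0), np.float64(0.61))]
[[100.8, 62.0], [252.9, 95.5], [235.5, 186.3], [90.8, 159.5]]
[[298.9, 16.8], [441.4, 57.9], [415.1, 150.8], [277.1, 119.4]]
[[292.3, 85.1], [169.3, 162.3], [113.8, 82.1], [247.5, -0.1]]
(0, 1, 2) res mm [[0.4, 0.9, 1.2], [0.3, 0.0, 0.3], [0.3, 0.3, 0.4], [5.6, 3.5, 7.5]]
[[0.6877, 0.1163, 0.0584], [0.702, -0.1022, 0.04], [0.5634, -0.1125, 0.0472], [0.5513, 0.1089, 0.0534]]
 sides [0.2197, 0.1392, 0.2219, 0.1367]
 centre [0.6261 0.0026 0.0497] x-slope -0.0081 y-slope 0.0556 yaw 0.0641 0.06
(0, 1) res mm [[0.0, 0.0], [0.1, 0.1], [0.1, 0.1], [0.2, 0.2]]
[[0.6882, 0.1171, 0.0574], [0.7023, -0.1023, 0.0396], [0.5635, -0.1127, 0.0467], [0.5486, 0.1067, 0.0634]]
 sides [0.2206, 0.1393, 0.2205, 0.1401]
 centre [0.6257 0.0022 0.0518] x-slope -0.0469 y-slope 0.0782 yaw 0.0746 0.0661
(1, 2) res mm [[1.0, 1.0], [0.0, 0.0], [0.2, 0.2], [4.1, 4.1]]
[[0.6876, 0.1162, 0.0576], [0.7018, -0.1018, 0.0407], [0.5634, -0.1119, 0.0484], [0.5518, 0.1086, 0.038]]
 sides [0.2191, 0.1389, 0.221, 0.1375]
 centre [0.6262 0.0028 0.0462] x-slope 0.0432 y-slope 0.0149 yaw 0.0642 0.0588
(0, 2) res mm [[0.2, 0.2], [0.3, 0.3], [0.3, 0.3], [6.3, 6.3]]
[[0.6876, 0.1144, 0.0628], [0.702, -0.1022, 0.04], [0.5632, -0.1126, 0.0469], [0.5505, 0.1124, 0.047]]
 sides [0.2182, 0.1394, 0.2254, 0.1381]
 centre [0.6258 0.003  0.0492] x-slope 0.0322 y-slope 0.0517 yaw 0.0448 0.0613
```

```bash
cat > wing.py <<'E'
from board import *
def wings(c,near,rad=40,z=.112):
    hsv=cv2.cvtColor(c['pixels'],cv2.COLOR_BGR2HSV); m=cv2.inRange(hsv,(20,190,110),(32,255,255))
    for nm,u in near.items():
        mm=np.zeros_like(m); cv2.circle(mm,tuple(int(x) for x in u),rad,255,-1); mm&=m
        n,l,st,ce=cv2.connectedComponentsWithStats(mm)
        if n<2: print(nm,'none'); continue
        k=1+st[1:,4].argmax(); ys,xs=np.where(l==k); P=onz(c,np.c_[xs,ys],z)[:,:2]
        r=cv2.minAreaRect((P*1000).astype(np.float32)); bx=cv2.boxPoints(r)
        e=bx[1]-bx[0]; f=bx[2]-bx[1]; e=e if np.linalg.norm(e)>np.linalg.norm(f) else f
        print(nm,'px',ce[k].round(1),st[k,4],'centre',(np.array(r[0])/1000).round(4),'size mm',np.round(r[1],1),'az',round(float(np.arctan2(e[1],e[0])),3))
E
python3 - <<'E'
from wing import *
wings(load('w1'),dict(A=(280,110),B=(152,200)))
wings(load('w2'),dict(A=(492,68),B=(350,157)))
wings(load('w3'),dict(A=(128,172),B=(155,10)))
w1,w2=load('w1'),load('w2')
print(tri(w1,(280,110),w2,(492,68)),tri(w1,(152,200),w2,(352,158)))
# tin
for n,u in (('w1',(210,237)),('w2',(370,212))): print(onz(load(n),u,.046))
E
```

```text
A px [280.6 109.2] 268 centre [ 0.6896 -0.1427] size mm [41.6 15.3] az 1.446
B px [151.9 198. ] 286 centre [ 0.5298 -0.0082] size mm [20.1 52.4] az -0.591
A px [495.2  65. ] 296 centre [ 0.6891 -0.1351] size mm [16.6 52.8] az -1.535
B px [350.5 157.8] 439 centre [0.5303 0.0035] size mm [30.2 43.9] az -0.755
A px [126.3 173.5] 275 centre [ 0.6878 -0.1385] size mm [49.3 20.9] az 1.258
B px [155.3  12.5] 398 centre [ 0.5414 -0.0013] size mm [36.4 28.3] az 0.981
(array([ 0.68955952, -0.14301275,  0.09791555]), np.float64(0.000594356521645172)) (array([ 0.52558156, -0.00419775,  0.10002039]), np.float64(0.0026740950577907063))
[[ 0.47000947 -0.09399309  0.046     ]]
[[ 0.45224338 -0.08035427  0.046     ]]
```

```bash
cat >> h.py <<'E'
def plan(target,psi=None):
    """turn first (units), then shift (units) along the turned tool axes (tool straight down)"""
    s,p,M=state(); X=M.as_matrix()[:,0]; ps=np.arctan2(X[1],X[0]); psi=ps if psi is None else psi
    d=(psi-ps+np.pi)%(2*np.pi)-np.pi
    tx=np.array([np.cos(psi),np.sin(psi),0]); ty=np.array([np.sin(psi),-np.cos(psi),0]); w=np.array(target)-p
    tilt=M.inv().apply(np.cross(M.as_matrix()[:,2],[0,0,-1]))
    print('t',round(s['time'],2),'p',p.round(4),'psi',ps.round(3),'q6',round(s['joint_positions'][5],2),'turn',round(-d/.1,2),'shift',np.round([w@tx/.025,w@ty/.025,-w[2]/.025],2),'tilt fix',(tilt/.1).round(2)[:2])
E
python3 - <<'E'
from h import *
plan([.5262,-.0048,.16],2.54)
E
```

```text
t 6.13 p [0.7688 0.0141 0.3091] psi 2.671 q6 -1.15 turn 1.31 shift [ 7.57 -6.12  5.96] tilt fix [-0.   -0.01]
```

Request:
arm_command --series '[[[0,0,0,0,0,0.65],[0,0,0,0,0,0.65],[0.84,-0.68,0.66,0,0,0],[0.84,-0.68,0.66,0,0,0],[0.84,-0.68,0.66,0,0,0],[0.84,-0.68,0.66,0,0,0],[0.84,-0.68,0.66,0,0,0],[0.84,-0.68,0.66,0,0,0],[0.84,-0.68,0.66,0,0,0],[0.84,-0.68,0.66,0,0,0],[0.84,-0.68,0.66,0,0,0],[0,0,0,0,0,0]]]' --hand 60 --grip_force 40

```text
time: 7.13
position: [0.5186, -0.0028, 0.155]
ee_rot: [-0.006, 0.294, 0.956, -0.001]
force: [0.5, -0.3, -2.2]
opening: 0.0601
gripper_force: 0.0
```

Run:
```python
from h import *
snap('wrist','w4');plan([.5262,-.0048,.091],2.54)
from wing import *
for n,z in (('scene',.104),('side',.104)):
    c=snap(n,n+'1')
```

```text
t 7.18 p [ 0.5223 -0.003   0.158 ] psi 2.544 q6 -1.08 turn 0.04 shift [-0.17  0.03  2.68] tilt fix [-0.03 -0.05]
```

View pics/w4.png

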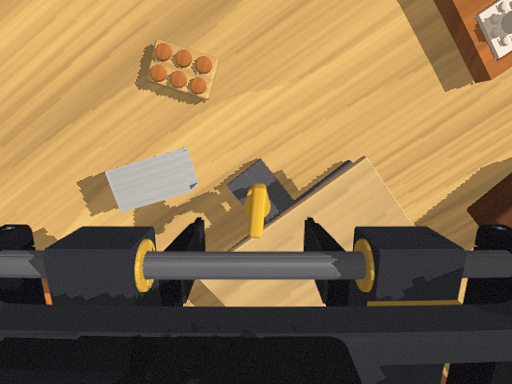

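Run:
```python
from wing import *
c=load('w4'); wings(c,dict(B=(258,211)),40,.114)
print(onz(c,[(262,184),(258,236)],.114), proj(c,[[.5262,-.0048,.114],[.5262,-.0048,.104]]))
plan([.5262,-.0048,.091],2.54)
```

```text
B px [257.7 208.6] 522 centre [ 0.5237 -0.0018] size mm [17.  44.5] az -0.577
[[ 0.50679571  0.01276616  0.114     ]
 [ 0.54177649 -0.01480781  0.114     ]] [[257.46386916 214.86416109]
 [257.3985507  211.53780838]]
t 7.28 p [ 0.5272 -0.0035  0.1624] psi 2.544 q6 -1.08 turn 0.04 shift [ 0.   -0.06  2.86] tilt fix [0.01 0.02]
```

Request:
arm_command --series '[[[0,0,0.95,0,0,0],[0,0,0.95,0,0,0],[0,0,0.95,0,0,0],[0,0,0,0,0,0],[0,0,0,0,0,0]]]'

```text
time: 7.7
position: [0.5274, -0.0039, 0.0906]
ee_rot: [-0.0, 0.295, 0.956, -0.0]
force: [0.7, 0.6, 0.0]
opening: 0.0598
gripper_force: 0.0
```

Request:
arm_command --series '[[[0,0,0,0,0,0],[0,0,0,0,0,0],[0,0,0,0,0,0],[0,0,0,0,0,0],[0,0,0,0,0,0],[0,0,0,0,0,0]]]' --hand 0 --grip_force 40

```text
time: 8.2
position: [0.5266, -0.0041, 0.0907]
ee_rot: [0.0, 0.295, 0.956, 0.0]
force: [0.5, 0.4, 0.4]
opening: 0.0258
gripper_force: 0.0
```

Request:
arm_command --series '[[[0,0,0,0,0,0],[0,0,0,0,0,0],[0,0,0,0,0,0],[0,0,0,0,0,0],[0,0,0,0,0,0]]]'

```text
time: 8.62
position: [0.5263, -0.0041, 0.0902]
ee_rot: [-0.0, 0.295, 0.956, -0.0]
force: [0.5, -0.3, 0.0]
opening: 0.0004
gripper_force: 0.0
```

Request:
arm_command --series '[[[0,0,0,0,0,-0.8],[0,0,0,0,0,-0.8],[0,0,0,0,0,-0.8],[0,0,0,0,0,0]]]'

```text
time: 8.95
position: [0.5263, -0.0041, 0.0902]
ee_rot: [-0.0, 0.178, 0.984, -0.0]
force: [0.6, 0.1, 0.3]
opening: 0.0004
gripper_force: 0.0
```

Run:
```python
from h import *
w=snap('wrist','w5'); a=snap('side','side2'); b=snap('scene','scene2')
big=lambda c,x0,y0,w,h,f:cv2.resize(c['pixels'][y0:y0+h,x0:x0+w],None,fx=f,fy=f,interpolation=cv2.INTER_CUBIC)
s,p,M=state(); print(p,proj(a,p),proj(b,p))
cv2.imwrite('pics/v5.png',np.vstack([np.hstack([big(a,200,100,133,100,3)[:300,:400],big(b,180,120,133,100,3)[:300,:400]]) if 0 else np.hstack([cv2.resize(a['pixels'][100:250,180:380],(400,300)),cv2.resize(b['pixels'][100:250,140:340],(400,300))]),np.hstack([cv2.resize(w['pixels'],(400,300)),np.zeros((300,400,3),np.uint8)])]))
```

```text
[ 0.52635682 -0.00410433  0.0902034 ] [[273.29342923 173.98442576]] [[242.54920563 174.35925128]]
```

View pics/v5.png

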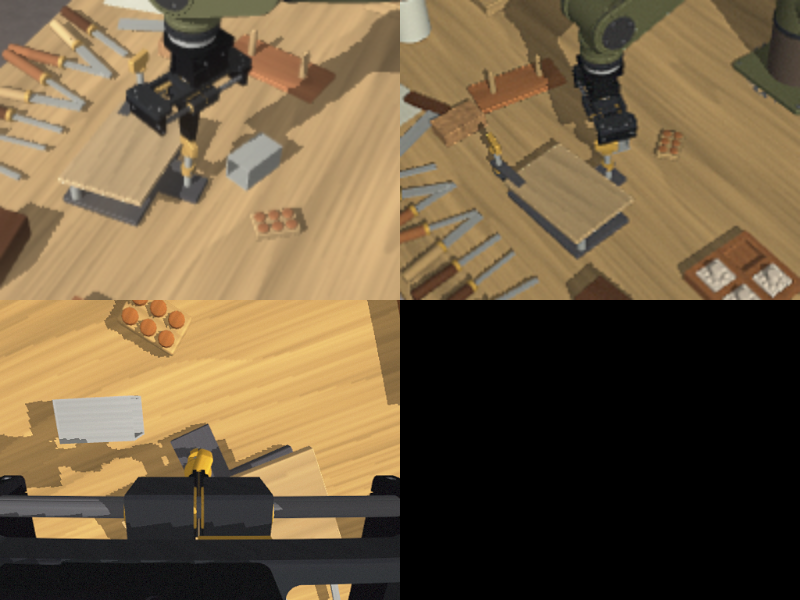

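Run:
```python
from wing import *
def blob(c,u,rad=25):
    hsv=cv2.cvtColor(c['pixels'],cv2.COLOR_BGR2HSV); m=cv2.inRange(hsv,(18,120,90),(34,255,255)); mm=np.zeros_like(m); cv2.circle(mm,u,rad,255,-1); mm&=m
    n,l,st,ce=cv2.connectedComponentsWithStats(mm); k=1+st[1:,4].argmax(); ys,xs=np.where(l==k); return mm,np.c_[xs,ys]
for n,u in (('w1',(152,200)),('w2',(350,157)),('w4',(258,211)),('scene0',(242,178)),('side0',(275,178)),('w5',(256,205)),('side2',(274,176)),('scene2',(243,175))):
    c=load(n); mm,b=blob(c,u)
    print(n,b.min(0),b.max(0),len(b))
    x0,y0=b.min(0);x1,y1=b.max(0)
    if n in('side2','scene2','side0','scene0'):
        g=c['pixels'][y0-3:y1+8,x0-3:x1+4].astype(int)
        for r,row in enumerate(mm[y0-3:y1+8,x0-3:x1+4]): print(y0-3+r,''.join('#' if v else ('.' if g[r,i].sum()>150 else 'x') for i,v in enumerate(row)))
```

```text
w1 [127 175] [176 225] 1472
w2 [328 138] [375 181] 1064
w4 [233 186] [270 236] 1162
scene0 [237 169] [248 177] 82
166 ...#..............
167 ..................
168 ..................
169 ....###...........
170 ...############...
171 ...############...
172 ...############...
173 ...############...
174 ...############...
175 ....#########.....
176 #.....######....##
177 .......####..#####
178 #...........###...
179 ............#.##..
180 ......##...##.....
181 ....#.##...##.....
182 .......######.#...
183 ........#####.....
184 ..........##......
side0 [270 165] [278 178] 93
162 ...............
163 ...............
164 ...............
165 ....###........
166 ...#####.......
167 ...######......
168 ...######......
169 ...#######.....
170 ...#######.....
171 ....#######....
172 ....########...
173 ....########...
174 ....########...
175 ....########...
176 ....########...
177 ....########...
178 ........####...
179 ...............
180 ...............
181 ...............
182 ....#....##....
183 ....#....#.....
184 ....##.###.....
185 ....#####......
w5 [235 190] [272 226] 943
side2 [270 16
[... 202 characters left out ...]
..########...
175 ....########...
176 ....########...
177 ....########...
178 ........####...
179 ...............
180 ...............
181 ...............
182 ....#....##....
183 ....#....#.....
184 ....##..##.....
185 ....#####......
scene2 [237 169] [248 177] 64
166 .....xxxxxxxxxxxxx
167 .....xxxxxxxxxxxxx
168 .....xxxxxxxxxxxxx
169 ....#xx..xxxxxxxxx
170 ...##xx.xxxxx.....
171 ...##xxxxx.####...
172 ...###.########...
173 ...############...
174 #..############...
175 ...###########....
176 ......######....##
177 .......###...###..
178 ............#..#..
179 ............#..##.
180 ......##...##.....
181 ......##...##..#..
182 .......######.#...
183 ........#####....#
184 ..........##...#.#
```

Run:
```python
from h import *
d=np.array([np.cos(-.58),np.sin(-.58),0])*.022; n=np.array([np.sin(.58),np.cos(.58),0])*.006
for nm in ('side0','scene0'):
    c=load(nm)
    for z in (.114,.090,.06): print(nm,z,proj(c,np.array([.5262,-.0045,z])+np.array([d+n,-d+n,-d-n,d-n])).round(1).tolist())
# gripper in pre-close pictures: finger tips
for nm in ('side1','scene1'):
    c=load(nm); 
    M=R.from_euler('z',2.544).as_matrix(); ty=np.array([np.sin(2.544),-np.cos(2.544),0])
    p=np.array([.5235,-.003,.1595]); print(nm,proj(c,[p+ty*.03,p-ty*.03,p+ty*.042,p-ty*.042]).round(1).tolist())
    u=proj(c,p)[0].astype(int); g=cv2.cvtColor(c['pixels'],cv2.COLOR_BGR2GRAY)[u[1]-22:u[1]+22,u[0]-28:u[0]+28]
    for r,row in enumerate(g): print(u[1]-22+r,''.join('#' if v<45 else '.' for v in row))
    print('col0',u[0]-28)
```

```text
side0 0.114 [[268.2, 164.5], [275.6, 173.5], [279.1, 172.1], [271.7, 163.2]]
side0 0.09 [[268.1, 170.2], [275.3, 179.2], [278.8, 177.8], [271.5, 168.9]]
side0 0.06 [[268.0, 177.1], [275.1, 186.0], [278.4, 184.7], [271.3, 175.7]]
scene0 0.114 [[236.5, 171.5], [248.3, 170.6], [248.1, 168.3], [236.3, 169.2]]
scene0 0.09 [[236.8, 175.9], [248.5, 175.0], [248.2, 172.8], [236.6, 173.6]]
scene0 0.06 [[237.1, 181.3], [248.6, 180.4], [248.4, 178.2], [236.9, 179.0]]
side1 [[265.5, 161.0], [283.5, 154.4], [261.8, 162.3], [287.1, 153.1]]
135 .###...####.###......####............#######............
136 ..###.#####.##.....######............#######............
137 ...########.......#######............######.............
138 ...########.......#######............######.............
139 ....#######....#..####...............######.............
140 .....#..###....#######...............######.............
141 .....##.###....######................######.............
142 ......#####....######................#####..............
143 .......####....######................#####..............
144 .......##......
[... 4189 characters left out ...]
....................
172 ........................................................
173 ........................................................
174 ........................................................
175 ........................................................
176 ........................................................
177 ........................................................
178 ........................................................
179 ........................................................
180 ........................................................
181 ........................................................
182 ........................................................
col0 214
```

Run:
```python
from h import *
print(ctrl.grip_depth,[a for a in dir(ctrl) if a[0]!='_']); s=ctrl.observe(); print(s)
```

```text
0.0188 ['Unreachable', 'grip_depth', 'observe', 'read_camera', 'sign_off']
{'time': 9.1, 'joint_positions': array([-1.09814841e-01, -6.55197759e-02,  2.01771313e+00,  2.06654472e-05,
        1.18942455e+00, -1.31998648e+00]), 'qvel': array([ 0.00079527, -0.00214902,  0.00028716,  0.00097207, -0.000874  ,
       -0.00693329]), 'joint_efforts': array([-2.83936206e-04, -3.05840242e+01, -3.36192441e+01, -1.31396565e-02,
        8.91667698e-02, -8.82055610e-04]), 'position': array([ 0.52635682, -0.00410433,  0.0902034 ]), 'ee_rot': array([-1.32664873e-05,  1.79340648e-01,  9.83787036e-01,  8.67739412e-06]), 'force': array([-0.76170596,  0.49644396, -0.21592012]), 'torque': array([ 0.10519084, -0.12755463, -0.00704318]), 'gripper_force': 0.0, 'opening': 0.0004430643315034964}
```

Request:
arm_command --series '[[[0,0,-1,0,0,0.8],[0,0,-1,0,0,0.8],[0,0,0,0,0,0.8],[0,0,0,0,0,0],[0,0,0,0,0,0]]]' --hand 34

```text
time: 9.52
position: [0.5262, -0.0041, 0.1401]
ee_rot: [-0.0, 0.294, 0.956, -0.0]
force: [0.4, -0.6, -1.3]
opening: 0.0283
gripper_force: 0.0
```

Request:
arm_command --series '[[[0,0,0.8,0,0,0],[0,0,0.8,0,0,0],[0,0,0.5,0,0,0],[0,0,0.3,0,0,0],[0,0,0.2,0,0,0]]]'

```text
time: 9.93
position: [0.5251, -0.004, 0.0732]
ee_rot: [-0.002, 0.295, 0.956, -0.0]
force: [0.1, 0.0, 0.2]
opening: 0.0344
gripper_force: 0.0
```

Request:
arm_command --series '[[[0,0,0,0,0,0],[0,0,0,0,0,0],[0,0,0,0,0,0],[0,0,0,0,0,0],[0,0,0,0,0,0],[0,0,0,0,0,0],[0,0,0,0,0,0]]]' --hand 0 --grip_force 40

```text
time: 10.52
position: [0.5266, -0.0057, 0.0763]
ee_rot: [0.001, 0.295, 0.956, -0.001]
force: [-2.2, -4.7, 1.0]
opening: 0.0114
gripper_force: 39.8
```

Request:
arm_command --series '[[[0,0,0,0,0,-0.9],[0,0,0,0,0,-0.9],[0,0,0,0,0,-0.9],[0,0,0,0,0,-0.9],[0,0,0,0,0,-0.9],[0,0,0,0,0,-0.9],[0,0,0,0,0,-0.9],[0,0,0,0,0,-0.9],[0,0,0,0,0,-0.9],[0,0,0,0,0,-0.9],[0,0,0,0,0,-0.9],[0,0,0,0,0,-0.5]]]'

```text
time: 11.52
position: [0.5267, -0.0033, 0.0763]
ee_rot: [0.001, -0.22, 0.975, 0.001]
force: [-1.8, 3.4, 1.7]
opening: 0.0117
gripper_force: 39.8
```

Run:
```python
from h import *
plan([.5262,-.0048,.15]); s=ctrl.observe(); print(s['opening'],s['gripper_force'],s['force'],s['torque'])
```

```text
t 11.52 p [ 0.5267 -0.0033  0.0763] psi -2.697 q6 -2.13 turn -0.0 shift [ 0.05 -0.05 -2.95] tilt fix [0.01 0.02]
0.011671220574589122 39.75839674472809 [-1.8225713   3.37316412  1.72889489] [ 0.6631974   0.07318004 -0.13190147]
```

Request:
arm_command --series '[[[0,0,0,0,0,0],[0,0,0,0,0,0],[0,0,0,0,0,0],[0,0,-1,0,0,0],[0,0,-1,0,0,0],[0,0,-1,0,0,0.9],[0,0,0,0,0,1],[0,0,0,0,0,1],[0,0,0,0,0,1],[0,0,0,0,0,1],[0,0,0,0,0,1],[0,0,0,0,0,1]]]' --hand 60

```text
time: 12.52
position: [0.5265, -0.0043, 0.1504]
ee_rot: [0.0, 0.127, 0.992, -0.0]
force: [0.7, -0.1, -0.1]
opening: 0.0597
gripper_force: 0.0
```

Request:
arm_command --series '[[[0,0,0,0,0,1],[0,0,0,0,0,1],[0,0,0,0,0,1],[0,0,0,0,0,1],[0,0,0,0,0,1],[0,0,0,0,0,1],[0,0,0,0,0,1],[0,0,0,0,0,1],[0,0,0,0,0,1],[0,0,0,0,0,1],[0,0,0,0,0,1],[0,0,0,0,0,1]]]'

```text
time: 13.52
position: [0.5265, -0.0043, 0.1504]
ee_rot: [0.0, 0.665, 0.747, 0.0]
force: [0.2, 0.7, -0.3]
opening: 0.0601
gripper_force: 0.0
```

Run:
```python
from h import *
plan([.688,-.1435,.15],1.446)
```

```text
t 13.52 p [ 0.5265 -0.0043  0.1504] psi 1.687 q6 -0.23 turn 2.41 shift [-4.72  7.1   0.02] tilt fix [0. 0.]
```

Request:
arm_command --series '[[[0,0,0,0,0,0.8],[0,0,0,0,0,0.8],[0,0,0,0,0,0.8],[-0.59,0.89,0,0,0,0],[-0.59,0.89,0,0,0,0],[-0.59,0.89,0,0,0,0],[-0.59,0.89,0,0,0,0],[-0.59,0.89,0,0,0,0],[-0.59,0.89,0,0,0,0],[-0.59,0.89,0,0,0,0],[-0.59,0.89,0,0,0,0],[0,0,0,0,0,0]]]'

```text
time: 14.52
position: [0.6917, -0.1456, 0.1497]
ee_rot: [0.001, 0.749, 0.663, 0.0]
force: [-1.2, 0.6, 1.1]
opening: 0.06
gripper_force: 0.0
```

Run:
```python
from wing import *
c=snap('wrist','w6'); plan([.688,-.1435,.075],1.446)
u=proj(c,[.688,-.1435,.114])[0]; print(u); wings(c,dict(A=u),40,.114)
```

```text
t 14.57 p [ 0.6902 -0.1439  0.1496] psi 1.45 q6 -0.16 turn 0.04 shift [ 0.01 -0.09  2.98] tilt fix [-0.  0.]
[248.42520365 205.88439955]
A px [246.6 201.3] 725 centre [ 0.6868 -0.1406] size mm [44.7 20. ] az 1.448
```

Request:
arm_command --series '[[[0,-0.1,0.9,0,0,0],[0,0,0.9,0,0,0],[0,0,0.8,0,0,0],[0,0,0.4,0,0,0],[0,0,0,0,0,0]]]' --hand 34

```text
time: 14.98
position: [0.684, -0.1408, 0.0717]
ee_rot: [-0.003, 0.748, 0.664, -0.002]
force: [-0.3, -0.3, -0.1]
opening: 0.0355
gripper_force: 0.0
```

Request:
arm_command --series '[[[0,0,0,0,0,0],[0,0,0,0,0,0],[0,0,0,0,0,0],[0,0,0,0,0,0],[0,0,0,0,0,0],[0,0,0,0,0,0],[0,0,0,0,0,0]]]' --hand 0

```text
time: 15.57
position: [0.6857, -0.1419, 0.0772]
ee_rot: [-0.001, 0.748, 0.664, -0.001]
force: [-8.7, 1.3, 6.4]
opening: 0.0114
gripper_force: 39.9
```

Request:
arm_command --series '[[[0,0,0,0,0,0.9],[0,0,0,0,0,0.9],[0,0,0,0,0,0.9],[0,0,0,0,0,0.9],[0,0,0,0,0,0.9],[0,0,0,0,0,0.9],[0,0,0,0,0,0.9],[0,0,0,0,0,0.9],[0,0,0,0,0,0.9],[0,0,0,0,0,0.9],[0,0,0,0,0,0.9],[0,0,0,0,0,0.9]]]'

```text
time: 16.57
position: [0.6863, -0.1424, 0.0773]
ee_rot: [0.0, 0.983, 0.183, -0.001]
force: [-5.5, -0.6, 4.8]
opening: 0.0116
gripper_force: 39.9
```

Request:
arm_command --series '[[[0,0,0,0,0,0.9],[0,0,0,0,0,0.9],[0,0,0,0,0,0.9],[0,0,0,0,0,0.9],[0,0,0,0,0,0.9],[0,0,0,0,0,0.9],[0,0,0,0,0,0.9],[0,0,0,0,0,0.2],[0,0,0,0,0,0]]]'

```text
time: 17.32
position: [0.6863, -0.1428, 0.0773]
ee_rot: [0.001, 0.99, -0.138, -0.0]
force: [-5.1, -1.2, 5.2]
opening: 0.0116
gripper_force: 39.9
```

Request:
arm_command --series '[[[0,0,0,0,0,0],[0,0,0,0,0,0],[0,0,0,0,0,0],[0,0,-1,0,0,0],[0,0,-1,0,0,0],[0,0,-1,0,0,0]]]' --hand 60

```text
time: 17.82
position: [0.6864, -0.1416, 0.1502]
ee_rot: [-0.0, 0.99, -0.138, -0.001]
force: [0.0, -0.1, 0.1]
opening: 0.0462
gripper_force: 0.0
```

Run:
```python
from h import *
plan([.60,-.13,.31],0.27)
```

```text
t 17.82 p [ 0.6864 -0.1416  0.1502] psi -0.277 q6 1.57 turn -5.47 shift [-3.21 -1.37 -6.39] tilt fix [-0.    0.01]
```

Request:
arm_command --series '[[[0,0,-0.9,0,0,-0.9],[0,0,-0.9,0,0,-0.9],[0,0,-0.9,0,0,-0.9],[0,0,-0.9,0,0,-0.9],[0,0,-0.9,0,0,-0.9],[0,0,-0.9,0,0,-0.9],[-0.8,-0.35,-0.9,0,0,0],[-0.8,-0.35,0,0,0,0],[-0.8,-0.35,0,0,0,0],[-0.8,-0.35,0,0,0,0],[0,0,0,0,0,0],[0,0,0,0,0,0]]]' --hand 0

```text
time: 18.82
position: [0.6002, -0.1287, 0.3083]
ee_rot: [0.0, 0.991, 0.131, 0.001]
force: [0.6, 0.6, -0.6]
opening: 0.0002
gripper_force: 0.0
```

Run:
```python
from h import *
c=snap('wrist','w7'); plan([.47,.117,.31],0.27)
```

```text
t 18.87 p [ 0.6007 -0.1289  0.308 ] psi 0.263 q6 1.01 turn -0.07 shift [ -2.42 -10.87  -0.08] tilt fix [ 0.   -0.01]
```

Request:
arm_command --series '[[[-0.2,-1,0,0,0,0],[-0.2,-1,0,0,0,0],[-0.2,-1,0,0,0,0],[-0.2,-1,0,0,0,0],[-0.2,-1,0,0,0,0],[-0.2,-1,0,0,0,0],[-0.2,-1,0,0,0,0],[-0.2,-1,0,0,0,0],[-0.2,-1,0,0,0,0],[-0.2,-1,0,0,0,0],[-0.2,-1,0,0,0,0],[0,0,0,0,0,0]]]'

```text
time: 19.87
position: [0.4753, 0.1255, 0.308]
ee_rot: [-0.001, 0.991, 0.133, 0.0]
force: [0.2, -0.2, -0.0]
opening: 0.0007
gripper_force: 0.0
```

Run:
```python
from board import *
c=snap('wrist','w8'); w7=load('w7'); s,p,M=state(); print(p)
# predicted corners of a level board
y=.068; X=np.array([np.cos(y),np.sin(y),0]); Y=np.array([-X[1],X[0],0]); m=np.array([.626,.0022,.056])
G=[m+.07*X+.11*Y,m+.07*X-.11*Y,m-.07*X-.11*Y,m-.07*X+.11*Y]
D=[]
for k in (w7,c):
    q=proj(k,G); print(q.round(1).tolist()); d=corners(k,q,5); print(proj(k,k['o']+d).round(1).tolist()); d=corners(k,proj(k,k['o']+d),2.5); print(proj(k,k['o']+d).round(1).tolist()); D.append(d)
P,r=triang([w7,c],D); print((r*1000).round(1).tolist()); report(P)
big=lambda c,x0,y0,f=2:cv2.resize(c['pixels'][y0:y0+140,x0:x0+200],None,fx=f,fy=f,interpolation=cv2.INTER_CUBIC)
cv2.imwrite('pics/v8.png',np.hstack([big(w7,75,55),big(c,265,10)]))
```

```text
[0.47605094 0.12398494 0.30791106]
[[102.5, 65.8], [254.7, 95.9], [237.1, 189.6], [94.7, 162.4]]
 edges keep/rms px [(np.float64(0.71), np.float64(0.2)), (np.float64(0.93), np.float64(0.22)), (np.float64(0.94), np.float64(0.23)), (np.float64(0.57), np.float64(0.2))]
[[100.4, 66.3], [253.8, 96.2], [236.7, 189.8], [93.9, 163.5]]
 edges keep/rms px [(np.float64(0.7), np.float64(0.18)), (np.float64(1.0), np.float64(0.24)), (np.float64(0.94), np.float64(0.22)), (np.float64(0.71), np.float64(0.3))]
[[100.4, 66.2], [253.9, 96.3], [236.7, 189.8], [93.6, 163.5]]
[[301.2, 22.2], [451.5, 58.2], [421.4, 154.9], [279.3, 124.5]]
 edges keep/rms px [(np.float64(0.74), np.float64(0.21)), (np.float64(0.98), np.float64(0.23)), (np.float64(0.82), np.float64(0.21)), (np.float64(0.86), np.float64(0.24))]
[[300.4, 22.8], [451.0, 58.3], [421.4, 154.9], [278.7, 125.2]]
 edges keep/rms px [(np.float64(0.66), np.float64(0.2)), (np.float64(0.94), np.float64(0.21)), (np.float64(0.8), np.float64(0.2)), (np.float64(0.9), np.float64(0.25))]
[[300.3, 22.7], [450.9, 58.3], [421.5, 155.0], [278.7, 125.4]]
[[0.2, 0.2], [0.1, 0.1], [0.0, 0.0], [0.2, 0.2]]
[[0.6867, 0.1179, 0.0589], [0.7025, -0.1017, 0.0567], [0.5634, -0.1119, 0.0572], [0.5471, 0.1078, 0.0576]]
 sides [0.2202, 0.1395, 0.2203, 0.1399]
 centre [0.6249 0.003  0.0576] x-slope 0.0031 y-slope 0.006 yaw 0.0725 0.073
```

Run:
```python
from h import *
plan([.672,.095,.06],0.263)
```

```text
t 19.92 p [0.4761 0.124  0.3079] psi 0.266 q6 1.45 turn 0.03 shift [7.27 3.16 9.92] tilt fix [-0.   -0.01]
```

Request:
arm_command --series '[[[0.73,0.32,0.99,0,0,0],[0.73,0.32,0.99,0,0,0],[0.73,0.32,0.99,0,0,0],[0.73,0.32,0.99,0,0,0],[0.73,0.32,0.99,0,0,0],[0.73,0.32,0.99,0,0,0],[0.73,0.32,0.99,0,0,0],[0.73,0.32,0.99,0,0,0],[0.73,0.32,0.99,0,0,0],[0.73,0.32,0.99,0,0,0],[0,0,0,0,0,0],[0,0,0,0,0,0]]]'

```text
time: 20.92
position: [0.6722, 0.0911, 0.0565]
ee_rot: [-0.0, 0.991, 0.13, -0.003]
force: [0.2, -0.5, 0.4]
opening: 0.0004
gripper_force: 0.0
```

Request:
arm_command --series '[[[0,0,0.2,0,0,0],[0,0,0.2,0,0,0],[0,0,0.2,0,0,0],[0,0,0.2,0,0,0],[0,0,0,0,0,0],[0,0,0,0,0,0]]]'

```text
time: 21.42
position: [0.6725, 0.0926, 0.0403]
ee_rot: [0.0, 0.991, 0.131, -0.0]
force: [-0.0, -0.6, -0.2]
opening: 0.0003
gripper_force: 0.0
```

Request:
arm_command --series '[[[0,0,0.12,0,0,0],[0,0,0.12,0,0,0],[0,0,0,0,0,0],[0,0,0,0,0,0]]]'

```text
time: 21.75
position: [0.6735, 0.0927, 0.0353]
ee_rot: [-0.0, 0.991, 0.131, 0.001]
force: [-1.1, 0.7, 4.5]
opening: 0.0003
gripper_force: 2.4
```

Request:
arm_command --series '[[[0,0,0.12,0,0,0],[0,0,0.04,0,0,0],[0,0,0,0,0,0],[0,0,0,0,0,0]]]'

```text
time: 22.08
position: [0.6737, 0.0927, 0.0351]
ee_rot: [0.0, 0.991, 0.131, 0.0]
force: [-9.5, -0.1, 20.2]
opening: -0.0
gripper_force: 10.2
```

Request:
arm_command --series '[[[0,0,-0.3,0,0,0],[0,0,-0.3,0,0,0],[-0.86,-0.2,0,0,0,0],[-0.86,-0.2,0,0,0,0],[-0.86,-0.2,0,0,0,0],[-0.86,-0.2,0,0,0,0],[-0.86,-0.2,0,0,0,0],[0,0,0,0,0,0],[0,0,0.3,0,0,0],[0,0,0.28,0,0,0],[0,0,0,0,0,0],[0,0,0,0,0,0]]]'

```text
time: 23.08
position: [0.5634, 0.0888, 0.0339]
ee_rot: [-0.0, 0.991, 0.131, -0.001]
force: [-12.1, -1.5, 22.2]
opening: 0.0002
gripper_force: 11.0
```

Request:
arm_command --series '[[[0,0,0,0,0,0],[0,0,0,0,0,0]]]'

```text
time: 23.25
position: [0.5634, 0.0889, 0.0339]
ee_rot: [-0.0, 0.991, 0.131, -0.001]
force: [-12.6, -0.1, 21.4]
opening: 0.0003
gripper_force: 11.0
```

Request:
arm_command --series '[[[0,0,-0.3,0,0,0],[0,0,-0.28,0,0,0],[-0.19,0.87,0,0,0,0],[-0.19,0.87,0,0,0,0],[-0.19,0.87,0,0,0,0],[-0.19,0.87,0,0,0,0],[-0.19,0.87,0,0,0,0],[-0.19,0.87,0,0,0,0],[-0.19,0.87,0,0,0,0],[-0.19,0.87,0,0,0,0],[0,0,0,0,0,0],[0,0,0,0,0,0]]]'

```text
time: 24.25
position: [0.5715, -0.0901, 0.0447]
ee_rot: [-0.0, 0.992, 0.13, -0.0]
force: [0.6, 0.5, -1.0]
opening: 0.0004
gripper_force: 0.0
```

Request:
arm_command --series '[[[0,0,0.3,0,0,0],[0,0,0.28,0,0,0],[0,0,0,0,0,0],[0,0,0,0,0,0],[0,0,0,0,0,0]]]'

```text
time: 24.67
position: [0.5712, -0.0883, 0.0303]
ee_rot: [-0.0, 0.991, 0.132, 0.0]
force: [0.4, -0.6, 0.3]
opening: 0.0004
gripper_force: 0.5
```

Request:
arm_command --series '[[[0,0,0.1,0,0,0],[0,0,0,0,0,0],[0,0,0,0,0,0]]]'

```text
time: 24.92
position: [0.5713, -0.0884, 0.0293]
ee_rot: [-0.0, 0.991, 0.131, -0.0]
force: [-2.3, 2.9, 9.2]
opening: 0.0005
gripper_force: 4.2
```

Request:
arm_command --series '[[[0,0,0.1,0,0,0],[0,0,0,0,0,0],[0,0,0,0,0,0]]]'

```text
time: 25.17
position: [0.5713, -0.0885, 0.0277]
ee_rot: [-0.0, 0.991, 0.131, -0.0]
force: [-5.8, 2.3, 11.7]
opening: 0.0006
gripper_force: 6.2
```

Request:
arm_command --series '[[[0,0,-1,0,0,0],[0,0,-1,0,0,0],[0.3,-0.2,-1,0,0,0],[0.3,-0.2,-1,0,0,0],[0.3,-0.2,-1,0,0,0],[0.3,-0.2,-1,0,0,0],[0.3,0.2,-1,0,0,0],[0.3,0.2,-1,0,0,0],[0.3,0.2,-1,0,0,0],[0.3,0.2,-1,0,0,0],[0,1,-1,0,0,0],[0,0,0,0,0,0]]]'

```text
time: 26.17
position: [0.6382, -0.1002, 0.3064]
ee_rot: [0.002, 0.991, 0.13, 0.004]
force: [0.2, -0.3, 1.2]
opening: 0.0005
gripper_force: 0.0
```

Request:
arm_command --series '[[[0,0,0,0,0,0],[0,0,0,0,0,0]]]'

```text
time: 26.33
position: [0.6348, -0.0971, 0.2989]
ee_rot: [-0.001, 0.991, 0.131, -0.001]
force: [0.5, 0.5, -0.5]
opening: 0.0005
gripper_force: 0.0
```

```bash
cat >> board.py <<'E'
def measure(names,z=.0576,cen=(.6249,.003),y=.073):
    X=np.array([np.cos(y),np.sin(y),0]); Y=np.array([-X[1],X[0],0]); m=np.array([*cen,z])
    G=[m+.07*X+.11*Y,m+.07*X-.11*Y,m-.07*X-.11*Y,m-.07*X+.11*Y]; D=[];C=[load(n) for n in names]
    for k in C:
        q=proj(k,G); print(q.round(0).tolist())
        for w in (6,2.5): d=corners(k,q,w,w<3); q=proj(k,k['o']+d)
        D.append(d)
    P,r=triang(C,D); print('res mm',(r*1000).round(1).tolist()); report(P); return P
E
python3 - <<'E'
from h import *
c=snap('wrist','w9'); plan([.476,.124,.308],0.265)
E
```

```text
t 26.38 p [ 0.6345 -0.0969  0.2982] psi 0.263 q6 1.07 turn -0.02 shift [ -3.8  -10.19  -0.39] tilt fix [-0.02  0.03]
```

Request:
arm_command --series '[[[-0.35,-0.93,0,0,0,0],[-0.35,-0.93,0,0,0,0],[-0.35,-0.93,0,0,0,0],[-0.35,-0.93,0,0,0,0],[-0.35,-0.93,0,0,0,0],[-0.35,-0.93,0,0,0,0],[-0.35,-0.93,0,0,0,0],[-0.35,-0.93,0,0,0,0],[-0.35,-0.93,0,0,0,0],[-0.35,-0.93,0,0,0,0],[-0.35,-0.93,0,0,0,0],[0,0,0,0,0,0]]]'

```text
time: 27.38
position: [0.473, 0.1272, 0.2988]
ee_rot: [-0.001, 0.991, 0.133, -0.002]
force: [0.3, 0.3, -0.0]
opening: 0.0002
gripper_force: 0.0
```

Request:
arm_command --series '[[[0,0,0,0,0,0]]]'

```text
time: 27.47
position: [0.4747, 0.1252, 0.2991]
ee_rot: [0.0, 0.991, 0.132, -0.001]
force: [1.0, 0.7, 0.0]
opening: 0.0002
gripper_force: 0.0
```

Run:
```python
from board import *
snap('wrist','w10'); measure(['w9','w10']); measure(['w7','w8'])
w1,w2=load('w9'),load('w10')
from wing import wings
for n in ('w7','w8','w9','w10'):
    c=load(n); wings(c,dict(A=proj(c,[.687,-.142,.114])[0],B=proj(c,[.5265,-.0045,.114])[0]),40,.114)
```

```text
[[116.0, 96.0], [269.0, 125.0], [251.0, 217.0], [108.0, 191.0]]
 edges keep/rms px [(np.float64(0.77), np.float64(0.22)), (np.float64(1.0), np.float64(0.24)), (np.float64(0.98), np.float64(0.24)), (np.float64(0.81), np.float64(0.32))]
[[301.0, 19.0], [455.0, 55.0], [424.0, 155.0], [279.0, 125.0]]
 edges keep/rms px [(np.float64(0.59), np.float64(0.18)), (np.float64(0.9), np.float64(0.2)), (np.float64(0.9), np.float64(0.22)), (np.float64(0.89), np.float64(0.26))]
res mm [[0.0, 0.0], [0.1, 0.1], [0.1, 0.1], [0.4, 0.4]]
[[0.6862, 0.1178, 0.0592], [0.7026, -0.1021, 0.0531], [0.5634, -0.112, 0.0516], [0.5468, 0.1073, 0.0564]]
 sides [0.2206, 0.1395, 0.22, 0.1398]
 centre [0.6247 0.0028 0.0551] x-slope 0.0155 y-slope 0.0248 yaw 0.0733 0.0752
[[101.0, 67.0], [254.0, 96.0], [237.0, 190.0], [94.0, 163.0]]
 edges keep/rms px [(np.float64(0.75), np.float64(0.2)), (np.float64(0.99), np.float64(0.23)), (np.float64(0.96), np.float64(0.24)), (np.float64(0.72), np.float64(0.32))]
[[300.0, 23.0], [451.0, 58.0], [422.0, 155.0], [279.0, 126.0]]
 edges keep/rms px [(np.float64(0.66), np.float64(0.19)), 
[... 311 characters left out ...]
7]
 centre [0.625  0.003  0.0576] x-slope 0.0037 y-slope 0.0069 yaw 0.0724 0.073
A px [280.6 114.2] 260 centre [ 0.6862 -0.142 ] size mm [19.5 41.8] az -0.525
B px [151.5 203.2] 189 centre [ 0.5287 -0.0066] size mm [44.3 16.4] az 0.373
A px [495.   73.4] 560 centre [ 0.6827 -0.1326] size mm [28.6 51.8] az -0.473
B px [353.3 163.6] 436 centre [0.5214 0.0074] size mm [44.3 34. ] az 0.458
A px [297.2 146.7] 313 centre [ 0.6845 -0.1394] size mm [41.5 19.4] az 0.232
B px [164.2 228.5] 106 centre [ 5.352e-01 -5.000e-04] size mm [27.3 16.3] az 0.642
A px [499.   72.7] 618 centre [ 0.6793 -0.1305] size mm [40.9 33.5] az 0.437
B px [355.  163.7] 419 centre [0.521  0.0053] size mm [48.  29.7] az 0.732
```

Run:
```python
from h import *
plan([.5265,-.0045,.15],.70)
```

```text
t 27.52 p [0.4753 0.1245 0.2993] psi 0.264 q6 1.45 turn -4.36 shift [-1.76  5.27  5.97] tilt fix [0.   0.02]
```

Request:
arm_command --series '[[[0,0,0,0,0,-0.9],[0,0,0,0,0,-0.9],[0,0,0,0,0,-0.9],[0,0,0,0,0,-0.9],[0,0,0,0,0,-0.76],[-0.3,0.88,0.95,0,0,0],[-0.3,0.88,0.95,0,0,0],[-0.3,0.88,0.95,0,0,0],[-0.3,0.88,0.95,0,0,0],[-0.3,0.88,0.95,0,0,0],[-0.3,0.88,0.95,0,0,0],[0,0,0,0,0,0]]]' --hand 34

```text
time: 28.52
position: [0.5237, -0.0094, 0.1513]
ee_rot: [-0.002, 0.94, 0.34, -0.005]
force: [-0.7, 0.7, -1.3]
opening: 0.0337
gripper_force: 0.0
```

Request:
arm_command --series '[[[0,0,0,0,0,0],[0,0,0,0,0,0]]]'

```text
time: 28.68
position: [0.5268, -0.0061, 0.1584]
ee_rot: [-0.0, 0.94, 0.342, -0.0]
force: [0.1, 0.0, 0.8]
opening: 0.0343
gripper_force: 0.0
```

Run:
```python
from wing import *
plan([.5265,-.0045,.07],.70); c=snap('wrist','w11'); wings(c,dict(B=proj(c,[.5265,-.0045,.114])[0]),40,.114)
```

```text
t 28.68 p [ 0.5268 -0.0061  0.1584] psi 0.698 q6 0.76 turn -0.02 shift [ 0.03 -0.06  3.53] tilt fix [-0. -0.]
B px [249.8 202. ] 655 centre [ 0.526  -0.0023] size mm [44.8 17.8] az 0.641
```

Request:
arm_command --series '[[[0,-0.06,0.9,0,0,0.5],[0,0,0.9,0,0,0],[0,0,0.9,0,0,0],[0,0,0.7,0,0,0],[0,0,0,0,0,0],[0,0,0,0,0,0]]]'

```text
time: 29.23
position: [0.5257, -0.0039, 0.0738]
ee_rot: [-0.0, 0.948, 0.319, 0.0]
force: [0.4, 0.3, 0.3]
opening: 0.0339
gripper_force: 0.0
```

Request:
arm_command --series '[[[0,0,0,0,0,0],[0,0,0,0,0,0],[0,0,0,0,0,0],[0,0,0,0,0,0],[0,0,0,0,0,0],[0,0,0,0,0,0]]]' --hand 0

```text
time: 29.73
position: [0.5257, -0.0034, 0.0749]
ee_rot: [-0.001, 0.948, 0.319, 0.0]
force: [-3.2, 4.4, 6.6]
opening: 0.0117
gripper_force: 39.5
```

Run:
```python
from h import *
plan([.5265,-.0045,.15],.39); s=ctrl.observe(); print(s['opening'],s['gripper_force'],s['force'])
```

```text
t 29.73 p [ 0.5257 -0.0034  0.0749] psi 0.649 q6 0.81 turn 2.59 shift [ 0.01  0.05 -3.  ] tilt fix [-0.02 -0.02]
0.011703986060245666 39.470420479774475 [-3.15433589  4.38612274  6.58066947]
```

Request:
arm_command --series '[[[0,0,0,0,0,0.9],[0,0,0,0,0,0.9],[0,0,0,0,0,0.8],[0,0,0,0,0,0],[0,0,0,0,0,0]]]'

```text
time: 30.15
position: [0.5261, -0.0036, 0.0749]
ee_rot: [-0.001, 0.981, 0.193, 0.001]
force: [-2.0, 3.9, 5.1]
opening: 0.0115
gripper_force: 39.9
```

Request:
arm_command --series '[[[0,0,0,0,0,0],[0,0,0,0,0,0],[0,0,-1,0,0,0],[0,0,-1,0,0,0.9],[0,0,-1,0,0,1],[0.75,0.95,0,0,0,0],[0.75,0.95,0,0,0,0],[0.75,0.95,0,0,0,0],[0.75,0.95,0,0,0,0],[0.75,0.95,0,0,0,0],[0.75,0.95,0,0,0,0],[0.75,0.95,0,0,0,0]]]' --hand 34

```text
time: 31.15
position: [0.688, -0.1431, 0.1478]
ee_rot: [0.0, 0.995, 0.099, -0.0]
force: [0.7, -0.3, 0.0]
opening: 0.0337
gripper_force: 0.0
```

Request:
arm_command --series '[[[0,0,0,0,0,0],[0,0,0,0,0,0]]]'

```text
time: 31.32
position: [0.6874, -0.1428, 0.1471]
ee_rot: [-0.0, 0.995, 0.099, -0.001]
force: [-0.3, 0.8, -0.4]
opening: 0.0342
gripper_force: 0.0
```

Run:
```python
from wing import *
plan([.6863,-.1425,.073],.2); c=snap('wrist','w12'); wings(c,dict(A=proj(c,[.6863,-.1425,.114])[0]),40,.114)
```

```text
t 31.32 p [ 0.6874 -0.1428  0.1471] psi 0.197 q6 1.09 turn -0.03 shift [-0.04 -0.02  2.97] tilt fix [-0.    0.01]
A px [252.4 207.3] 553 centre [ 0.6881 -0.1406] size mm [45.4 15.9] az 0.202
```

Request:
arm_command --series '[[[0,0,0.9,0,0,0],[0,0,0.9,0,0,0],[0,0,0.8,0,0,0],[0,0,0.4,0,0,0],[0,0,0,0,0,0]]]'

```text
time: 31.78
position: [0.6842, -0.1402, 0.0698]
ee_rot: [-0.001, 0.995, 0.1, -0.003]
force: [-0.5, -0.8, 0.1]
opening: 0.0342
gripper_force: 0.0
```

Request:
arm_command --series '[[[0,0,0,0,0,0],[0,0,0,0,0,0],[0,0,0,0,0,0],[0,0,0,0,0,0],[0,0,0,0,0,0],[0,0,0,0,0,0]]]' --hand 0

```text
time: 32.28
position: [0.6883, -0.1422, 0.0752]
ee_rot: [0.001, 0.995, 0.099, 0.001]
force: [-0.0, 0.0, 5.1]
opening: 0.0117
gripper_force: 39.6
```

Request:
arm_command --series '[[[0,0,0,0,0,0.9],[0,0,0,0,0,0.9],[0,0,0,0,0,0.9],[0,0,0,0,0,0.9],[0,0,0,0,0,0.9],[0,0,0,0,0,0.9],[0,0,0,0,0,0],[0,0,0,0,0,0]]]'

```text
time: 32.95
position: [0.6883, -0.1436, 0.0752]
ee_rot: [0.001, 0.986, -0.169, 0.002]
force: [-0.4, -4.8, 5.8]
opening: 0.0118
gripper_force: 39.8
```

Request:
arm_command --series '[[[0,0,0,0,0,0],[0,0,0,0,0,0],[0,0,-1,0,0,0],[0,0,-1,0,0,0],[0,0,-1,0,0,0],[0,0,-1,0,0,-1],[0,0,-1,0,0,-1],[0,0,-1,0,0,-1],[0,0,-1,0,0,-1],[0,0,-1,0,0,-1],[0,0,-1,0,0,-1],[0,0,0,0,0,0]]]' --hand 34

```text
time: 33.95
position: [0.689, -0.1414, 0.3046]
ee_rot: [0.001, 0.991, 0.131, 0.004]
force: [0.9, -0.2, 1.3]
opening: 0.0341
gripper_force: 0.0
```

Run:
```python
from wing import *
plan([.63,-.11,.30],.265)
```

```text
t 33.95 p [ 0.689  -0.1414  0.3046] psi 0.263 q6 1.03 turn -0.02 shift [-1.95 -1.83  0.18] tilt fix [ 0.04 -0.08]
```

Request:
arm_command --series '[[[-0.95,-0.9,0,0,0,0],[-0.95,-0.9,0,0,0,0],[0,0,0,0,0,0],[0,0,0,0,0,0],[0,0,0,0,0,0]]]'

```text
time: 34.37
position: [0.6297, -0.11, 0.2973]
ee_rot: [-0.0, 0.992, 0.129, -0.0]
force: [-0.3, 0.0, 0.6]
opening: 0.0338
gripper_force: 0.0
```

Run:
```python
from h import *
snap('wrist','w13'); plan([.47,.12,.30],.265)
```

```text
t 34.42 p [ 0.6301 -0.1104  0.2976] psi 0.259 q6 1.05 turn -0.06 shift [ -3.77 -10.57  -0.1 ] tilt fix [-0.  0.]
```

Request:
arm_command --series '[[[-0.35,-0.93,0,0,0,0],[-0.35,-0.93,0,0,0,0],[-0.35,-0.93,0,0,0,0],[-0.35,-0.93,0,0,0,0],[-0.35,-0.93,0,0,0,0],[-0.35,-0.93,0,0,0,0],[-0.35,-0.93,0,0,0,0],[-0.35,-0.93,0,0,0,0],[-0.35,-0.93,0,0,0,0],[-0.35,-0.93,0,0,0,0],[0,0,0,0,0,0],[0,0,0,0,0,0]]]'

```text
time: 35.42
position: [0.4862, 0.0925, 0.2986]
ee_rot: [0.0, 0.992, 0.13, 0.0]
force: [0.4, 0.4, -0.1]
opening: 0.0339
gripper_force: 0.0
```

Run:
```python
from board import *
snap('wrist','w14'); plan([.44,.30,.30],.265); measure(['w13','w14'])
print(proj(load('w14'),[[.49,.345,.025]]))
```

```text
t 35.47 p [0.4864 0.0919 0.2984] psi 0.259 q6 1.39 turn -0.06 shift [ 0.39 -8.52 -0.06] tilt fix [ 0. -0.]
[[107.0, 90.0], [261.0, 119.0], [244.0, 213.0], [100.0, 187.0]]
 edges keep/rms px [(np.float64(0.8), np.float64(0.23)), (np.float64(1.0), np.float64(0.24)), (np.float64(0.93), np.float64(0.23)), (np.float64(0.66), np.float64(0.21))]
[[274.0, 22.0], [430.0, 56.0], [401.0, 156.0], [254.0, 127.0]]
 edges keep/rms px [(np.float64(0.93), np.float64(0.28)), (np.float64(0.79), np.float64(0.16)), (np.float64(0.89), np.float64(0.23)), (np.float64(0.83), np.float64(0.24))]
res mm [[0.2, 0.2], [0.0, 0.0], [0.0, 0.0], [0.0, 0.0]]
[[0.6864, 0.1181, 0.0602], [0.7027, -0.1017, 0.057], [0.5635, -0.1118, 0.0581], [0.5474, 0.108, 0.0599]]
 sides [0.2204, 0.1396, 0.2203, 0.1394]
 centre [0.625  0.0032 0.0588] x-slope -0.0028 y-slope 0.0114 yaw 0.0725 0.0738
[[ 96.36894953 123.69701353]]
```

Request:
arm_command --series '[[[0,-0.9,0,0,0,0],[0,-0.9,0,0,0,0],[0,-0.9,0,0,0,0],[0,-0.9,0,0,0,0],[0,-0.9,0,0,0,0],[0,-0.9,0,0,0,0],[0,-0.9,0,0,0,0],[0,-0.9,0,0,0,0],[0,-0.9,0,0,0,0],[0,0,0,0,0,0],[0,0,0,0,0,0]]]'

```text
time: 36.38
position: [0.4347, 0.2878, 0.2978]
ee_rot: [0.0, 0.992, 0.129, -0.0]
force: [0.1, 0.6, 0.1]
opening: 0.0339
gripper_force: 0.0
```

Run:
```python
from board import *
snap('wrist','w15'); c=[load('w2'),load('w14'),load('w15')]; plan([.44,.30,.30],.265)
for k in c:
    hsv=cv2.cvtColor(k['pixels'],cv2.COLOR_BGR2HSV); m=cv2.inRange(hsv,(0,0,165),(35,70,255)); m[215:]=0
    n,l,st,ce=cv2.connectedComponentsWithStats(m)
    print([(st[i,:4].tolist(),int(st[i,4]),onz(k,ce[i],.03)[0].round(4).tolist()) for i in range(1,n) if st[i,4]>250])
    m2=cv2.inRange(hsv,(5,140,50),(13,255,170)); m2[215:]=0; n,l,st,ce=cv2.connectedComponentsWithStats(cv2.morphologyEx(m2,cv2.MORPH_CLOSE,np.ones((3,3))))
    for i in range(1,n):
        if st[i,4]>1500:
            ys,xs=np.where(l==i); r=cv2.minAreaRect(np.c_[xs,ys].astype(np.float32)); print('brown',st[i].tolist(),cv2.boxPoints(r).round(1).tolist())
```

```text
t 36.43 p [0.4347 0.2872 0.2979] psi 0.258 q6 1.79 turn -0.07 shift [ 0.34 -0.44 -0.09] tilt fix [0.01 0.01]
[([488, 0, 24, 33], 333, [0.786, -0.1701, 0.03]), ([85, 67, 36, 41], 777, [0.526, 0.3793, 0.03]), ([129, 79, 37, 41], 815, [0.5256, 0.3092, 0.03]), ([78, 113, 35, 38], 732, [0.4564, 0.3793, 0.03]), ([340, 186, 58, 29], 861, [0.4595, -0.0738, 0.03])]
brown [69, 61, 112, 114, 4238] [[62.20000076293945, 153.1999969482422], [82.9000015258789, 58.70000076293945], [181.89999389648438, 80.4000015258789], [161.10000610351562, 174.89999389648438]]
[([472, 0, 39, 33], 638, [0.7921, -0.176, 0.03]), ([61, 76, 36, 41], 908, [0.525, 0.3767, 0.03]), ([106, 87, 37, 41], 948, [0.525, 0.3073, 0.03]), ([56, 122, 35, 39], 860, [0.456, 0.3767, 0.03])]
[([192, 74, 40, 42], 1073, [0.5249, 0.3774, 0.03]), ([236, 86, 41, 42], 1072, [0.5246, 0.3081, 0.03]), ([182, 121, 39, 40], 991, [0.4549, 0.3774, 0.03]), ([6, 127, 40, 43], 1272, [0.3747, 0.6425, 0.03])]
```

View pics/w15.png

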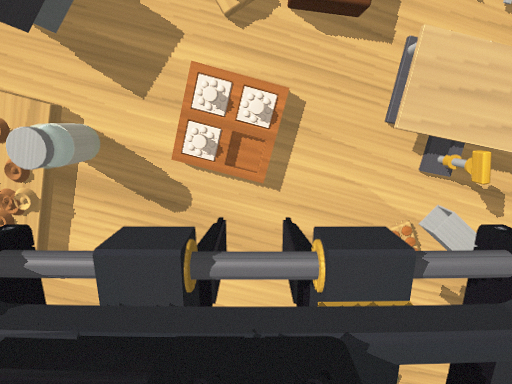

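Run:
```python
from board import *
m=np.array([.490,.3425,.025]); X=np.array([.075,0,0]);Y=np.array([0,.075,0]); G=[m+X+Y,m+X-Y,m-X-Y,m-X+Y]
D={}
for n in ('w2','w8','w10','w14','w15'):
    k=load(n); q=proj(k,G); print(n)
    for w in (5,2.5): d=corners(k,q,w,w<3); q=proj(k,k['o']+d)
    D[n]=d; print(q.round(1).tolist())
for prs in (('w14','w15'),('w2','w15'),('w10','w15'),('w2','w8','w10','w14','w15')):
    P,r=triang([load(n) for n in prs],[D[n] for n in prs]); print(prs,(r*1000).round(1).max()); report(P)
```

```text
w2
 edges keep/rms px [(np.float64(0.9), np.float64(0.2)), (np.float64(1.0), np.float64(0.24)), (np.float64(0.9), np.float64(0.55)), (np.float64(1.0), np.float64(0.26))]
[[81.5, 53.5], [177.3, 80.7], [157.0, 177.2], [68.0, 149.9]]
w8
 edges keep/rms px [(np.float64(0.95), np.float64(0.23)), (np.float64(0.8), np.float64(0.18)), (np.float64(0.92), np.float64(0.52)), (np.float64(0.89), np.float64(0.21))]
[[83.9, 60.4], [179.8, 86.6], [160.2, 182.7], [70.7, 156.2]]
w10
 edges keep/rms px [(np.float64(0.81), np.float64(0.17)), (np.float64(0.93), np.float64(0.23)), (np.float64(0.95), np.float64(0.53)), (np.float64(0.96), np.float64(0.25))]
[[79.3, 58.3], [177.7, 84.9], [158.0, 183.0], [66.9, 156.4]]
w14
 edges keep/rms px [(np.float64(0.81), np.float64(0.21)), (np.float64(0.87), np.float64(0.2)), (np.float64(0.8), np.float64(0.41)), (np.float64(1.0), np.float64(0.26))]
[[56.6, 62.3], [154.4, 88.0], [136.7, 185.5], [46.2, 159.3]]
w15
 edges keep/rms px [(np.float64(0.9), np.float64(0.2)), (np.float64(0.99), np.float64(0.23)), (np.float64(0.82), np.float64(0.3)), (np.float64(1.0), np.float64
[... 355 characters left out ...]
9], [0.564, 0.2672, 0.0254], [0.4088, 0.2669, 0.025], [0.4109, 0.4175, 0.0234]]
 sides [0.1502, 0.1553, 0.1506, 0.1531]
 centre [0.4869 0.3423 0.0247] x-slope 0.0066 y-slope -0.0069 yaw 0.0011 -0.0069
('w10', 'w15') 2.3
[[0.564, 0.4175, 0.0248], [0.5641, 0.2672, 0.0247], [0.4089, 0.2669, 0.0246], [0.4109, 0.4178, 0.0226]]
 sides [0.1503, 0.1552, 0.1509, 0.1531]
 centre [0.487  0.3424 0.0242] x-slope 0.0074 y-slope -0.006 yaw -0.0 -0.006
('w2', 'w8', 'w10', 'w14', 'w15') 3.7
[[0.5641, 0.4175, 0.0247], [0.564, 0.2672, 0.025], [0.4091, 0.267, 0.0247], [0.4124, 0.418, 0.0229]]
 sides [0.1503, 0.1549, 0.151, 0.1517]
 centre [0.4874 0.3424 0.0243] x-slope 0.0069 y-slope -0.0069 yaw -0.0009 -0.0109
```

Request:
arm_command --series '[[[0,0.95,0.1,0,0,0],[0,0.95,0.1,0,0,0],[0,0.95,0.1,0,0,0],[0,0.95,0.1,0,0,0],[0,0.95,0.1,0,0,0],[0,0.95,0.1,0,0,0],[0,0.95,0.1,0,0,0],[0,0.95,0.1,0,0,0],[0,0.95,0.1,0,0,0],[0,0.95,0.1,0,0,0],[0,0,0,0,0,0],[0,0,0,0,0,0]]]'

```text
time: 37.43
position: [0.4948, 0.0561, 0.273]
ee_rot: [-0.0, 0.992, 0.127, -0.0]
force: [-0.1, -0.5, 0.1]
opening: 0.0339
gripper_force: 0.0
```

Run:
```python
from h import *
snap('wrist','w16')
```

Request:
arm_command --series '[[[0.25,0.95,0,0,0,0],[0.25,0.95,0,0,0,0],[0.25,0.95,0,0,0,0],[0.25,0.95,0,0,0,0],[0.25,0.95,0,0,0,0],[0.25,0.95,0,0,0,0],[0.25,0.95,0,0,0,0],[0.25,0.95,0,0,0,0],[0.25,0.95,0,0,0,0],[0.25,0.95,0,0,0,0],[0,0,0,0,0,0],[0,0,0,0,0,0]]]'

```text
time: 38.48
position: [0.616, -0.1554, 0.2729]
ee_rot: [-0.0, 0.992, 0.129, -0.0]
force: [0.2, 0.9, 0.4]
opening: 0.0341
gripper_force: 0.0
```

Run:
```python
from board import *
snap('wrist','w17'); plan([.44,.30,.30],.265)
for p in (['w16','w17'],['w14','w17'],['w13','w16'],['w13','w14','w16','w17']): measure(p,.0588,(.625,.0032))
```

```text
t 38.53 p [ 0.6158 -0.1547  0.2731] psi 0.259 q6 0.98 turn -0.06 shift [ -2.02 -19.39  -1.08] tilt fix [-0.01  0.  ]
[[244.0, 13.0], [413.0, 49.0], [384.0, 156.0], [226.0, 126.0]]
 edges keep/rms px [(np.float64(0.84), np.float64(0.25)), (np.float64(0.86), np.float64(0.19)), (np.float64(0.93), np.float64(0.24)), (np.float64(0.75), np.float64(0.26))]
[[65.0, 69.0], [231.0, 100.0], [214.0, 201.0], [61.0, 173.0]]
 edges keep/rms px [(np.float64(0.96), np.float64(0.32)), (np.float64(0.87), np.float64(0.21)), (np.float64(0.95), np.float64(0.23)), (np.float64(0.9), np.float64(0.4))]
res mm [[0.1, 0.1], [0.2, 0.2], [0.1, 0.1], [0.0, 0.0]]
[[0.6866, 0.118, 0.0592], [0.7027, -0.1018, 0.0572], [0.5634, -0.1115, 0.0579], [0.5474, 0.1082, 0.0593]]
 sides [0.2204, 0.1397, 0.2203, 0.1396]
 centre [0.625  0.0032 0.0584] x-slope -0.0028 y-slope 0.0076 yaw 0.0699 0.073
[[274.0, 21.0], [430.0, 56.0], [402.0, 156.0], [254.0, 127.0]]
 edges keep/rms px [(np.float64(0.82), np.float64(0.23)), (np.float64(0.8), np.float64(0.16)), (np.float64(0.93), np.float64(0.23)), (np.float64(0.83), np.float64(0.24))]
[
[... 1816 characters left out ...]
float64(0.84), np.float64(0.25)), (np.float64(0.86), np.float64(0.19)), (np.float64(0.93), np.float64(0.24)), (np.float64(0.75), np.float64(0.26))]
[[65.0, 69.0], [231.0, 100.0], [214.0, 201.0], [61.0, 173.0]]
 edges keep/rms px [(np.float64(0.96), np.float64(0.32)), (np.float64(0.87), np.float64(0.21)), (np.float64(0.95), np.float64(0.23)), (np.float64(0.9), np.float64(0.4))]
res mm [[0.3, 0.1, 0.0, 0.2], [0.1, 0.1, 0.2, 0.2], [0.2, 0.2, 0.2, 0.1], [0.2, 0.2, 0.1, 0.2]]
[[0.6865, 0.118, 0.0595], [0.7027, -0.1018, 0.0571], [0.5635, -0.1116, 0.0582], [0.5474, 0.108, 0.0597]]
 sides [0.2204, 0.1396, 0.2202, 0.1395]
 centre [0.625  0.0032 0.0586] x-slope -0.0046 y-slope 0.0089 yaw 0.0709 0.0733
```

Run:
```python
from h import *
plan([.6876,-.1428,.147],-.34)
```

```text
t 38.53 p [ 0.6158 -0.1547  0.2731] psi 0.259 q6 0.98 turn 5.99 shift [ 2.55 -1.41  5.04] tilt fix [-0.01  0.  ]
```

Request:
arm_command --series '[[[0,0,0,0,0,1],[0,0,0,0,0,1],[0,0,0,0,0,1],[0,0,0,0,0,1],[0,0,0,0,0,1],[0,0,0,0,0,1],[0.65,-0.35,0.85,0,0,0],[0.65,-0.35,0.85,0,0,0],[0.65,-0.35,0.85,0,0,0],[0.65,-0.35,0.85,0,0,0],[0,0,0.85,0,0,0],[0,0,0.8,0,0,0]]]'

```text
time: 39.53
position: [0.689, -0.1419, 0.1459]
ee_rot: [-0.0, 0.986, -0.169, -0.0]
force: [-0.1, -0.6, -0.1]
opening: 0.0343
gripper_force: 0.0
```

Run:
```python
from wing import *
c=snap('wrist','w18'); plan([.6876,-.1428,.073],-.34); wings(c,dict(A=proj(c,[.6863,-.1425,.114])[0]),40,.114)
```

```text
t 39.58 p [ 0.686  -0.1413  0.1405] psi -0.339 q6 1.63 turn 0.01 shift [0.08 0.03 2.7 ] tilt fix [0.   0.08]
A px [257.8 218.3] 206 centre [ 0.6833 -0.1425] size mm [ 9.3 35.1] az -0.374
```

Request:
arm_command --series '[[[0,0,0.5,0,0,0],[0,0,0.9,0,0,0],[0,0,0.9,0,0,0],[0,0,0.6,0,0,0],[0,0,0,0,0,0]]]'

```text
time: 40.0
position: [0.6863, -0.1429, 0.0709]
ee_rot: [-0.0, 0.986, -0.17, -0.003]
force: [-1.0, 0.5, -1.6]
opening: 0.0339
gripper_force: 0.0
```

Request:
arm_command --series '[[[0,0,0,0,0,0],[0,0,0,0,0,0],[0,0,0,0,0,0],[0,0,0,0,0,0],[0,0,0,0,0,0],[0,0,0,0,0,0]]]' --hand 0

```text
time: 40.5
position: [0.69, -0.1443, 0.0766]
ee_rot: [-0.0, 0.985, -0.17, 0.002]
force: [0.2, 0.9, 5.1]
opening: 0.0119
gripper_force: 40.0
```

Request:
arm_command --series '[[[0,0,0,0,0,0.75],[0,0,0,0,0,0.75],[0,0,0,0,0,0],[0,0,0,0,0,0]]]'

```text
time: 40.83
position: [0.6898, -0.1449, 0.0766]
ee_rot: [0.0, 0.97, -0.243, 0.001]
force: [-0.9, -1.0, 5.9]
opening: 0.0116
gripper_force: 40.0
```

Request:
arm_command --series '[[[0,0,0,0,0,0],[0,0,0,0,0,0],[0,0,-1,0,0,0],[0,0,-1,0,0,0],[0,0,-1,0,0,0],[0,0,-1,0,0,-1],[0,0,-1,0,0,-1],[0,0,-1,0,0,-1],[0,0,-1,0,0,-1],[0,0,-1,0,0,-1],[0,0,0,0,0,0],[0,0,0,0,0,0]]]' --hand 34

```text
time: 41.83
position: [0.6894, -0.1444, 0.2763]
ee_rot: [0.001, 1.0, 0.004, 0.002]
force: [-0.1, -0.4, -1.0]
opening: 0.0341
gripper_force: 0.0
```

Run:
```python
from h import *
plan([.62,-.15,.28],.26);
```

```text
t 41.83 p [ 0.6894 -0.1444  0.2763] psi 0.008 q6 1.28 turn -2.52 shift [-2.74 -0.5  -0.15] tilt fix [ 0.01 -0.03]
```

Request:
arm_command --series '[[[0,0,0,0,0,-0.85],[0,0,0,0,0,-0.85],[0,0,0,0,0,-0.8],[-0.9,-0.15,0,0,0,0],[-0.9,-0.15,0,0,0,0],[-0.9,-0.15,0,0,0,0],[0,0,0,0,0,0],[0,0,0,0,0,0],[0,0,0,0,0,0]]]'

```text
time: 42.58
position: [0.6204, -0.1504, 0.2728]
ee_rot: [-0.0, 0.992, 0.129, -0.001]
force: [0.3, -0.0, 0.5]
opening: 0.0342
gripper_force: 0.0
```

Run:
```python
from h import *
snap('wrist','w19'); plan([.495,.06,.28],.26)
```

```text
t 42.63 p [ 0.6208 -0.1504  0.2731] psi 0.258 q6 0.99 turn -0.02 shift [-2.7  -9.43 -0.27] tilt fix [-0.01  0.01]
```

Request:
arm_command --series '[[[-0.25,-0.95,0,0,0,0],[-0.25,-0.95,0,0,0,0],[-0.25,-0.95,0,0,0,0],[-0.25,-0.95,0,0,0,0],[-0.25,-0.95,0,0,0,0],[-0.25,-0.95,0,0,0,0],[-0.25,-0.95,0,0,0,0],[-0.25,-0.95,0,0,0,0],[-0.25,-0.95,0,0,0,0],[-0.25,-0.95,0,0,0,0],[0,0,0,0,0,0],[0,0,0,0,0,0]]]'

```text
time: 43.63
position: [0.4997, 0.0639, 0.2744]
ee_rot: [0.0, 0.991, 0.13, 0.0]
force: [0.3, -0.2, -0.4]
opening: 0.0338
gripper_force: 0.0
```

Run:
```python
from board import *
snap('wrist','w20'); measure(['w19','w20'],.0588,(.625,.0032)); plan([.525,.3775,.15],0)
```

```text
[[69.0, 73.0], [234.0, 104.0], [217.0, 205.0], [64.0, 177.0]]
 edges keep/rms px [(np.float64(0.8), np.float64(0.22)), (np.float64(0.93), np.float64(0.21)), (np.float64(0.96), np.float64(0.24)), (np.float64(0.91), np.float64(0.33))]
[[250.0, 20.0], [417.0, 56.0], [388.0, 162.0], [231.0, 131.0]]
 edges keep/rms px [(np.float64(0.82), np.float64(0.23)), (np.float64(0.85), np.float64(0.19)), (np.float64(0.84), np.float64(0.21)), (np.float64(0.87), np.float64(0.24))]
res mm [[0.0, 0.0], [0.0, 0.0], [0.0, 0.0], [0.1, 0.1]]
[[0.6863, 0.1183, 0.0598], [0.7027, -0.1016, 0.0584], [0.5633, -0.1115, 0.0595], [0.5471, 0.108, 0.0583]]
 sides [0.2205, 0.1398, 0.2202, 0.1396]
 centre [0.6249 0.0033 0.059 ] x-slope 0.0016 y-slope 0.0005 yaw 0.0727 0.0742
t 43.68 p [0.4999 0.0632 0.2743] psi 0.26 q6 1.33 turn 2.6 shift [  1.   -12.57   4.97] tilt fix [0. 0.]
```

Request:
arm_command --series '[[[0,0,0,0,0,0.9],[0,0,0,0,0,0.9],[0,0,0,0,0,0.8],[0.08,-0.97,0,0,0,0],[0.08,-0.97,0.4,0,0,0],[0.08,-0.97,0.4,0,0,0],[0.08,-0.97,0.4,0,0,0],[0.08,-0.97,0.4,0,0,0],[0.08,-0.97,0.4,0,0,0],[0.08,-0.97,0.4,0,0,0],[0.08,-0.97,0.4,0,0,0],[0.08,-0.97,0.4,0,0,0]]]' --hand 46 --grip_force 15

```text
time: 44.68
position: [0.5188, 0.2816, 0.1934]
ee_rot: [0.0, 1.0, -0.001, -0.0]
force: [0.2, 0.1, -0.6]
opening: 0.0461
gripper_force: 0.0
```

Request:
arm_command --series '[[[0.08,-0.97,0.4,0,0,0],[0.08,-0.97,0.4,0,0,0],[0.08,-0.97,0.4,0,0,0],[0.08,-0.9,0.4,0,0,0],[0,0,0,0,0,0],[0,0,0,0,0,0]]]'

```text
time: 45.18
position: [0.5262, 0.3762, 0.1526]
ee_rot: [0.001, 1.0, -0.0, -0.001]
force: [-0.3, -0.2, 1.2]
opening: 0.046
gripper_force: 0.0
```

Run:
```python
from h import *
plan([.5242,.3775,.0075],0); c=snap('wrist','w21'); print(proj(c,[.5242,.3775,.045]))
```

```text
t 45.18 p [0.5262 0.3762 0.1526] psi -0.001 q6 2.11 turn -0.01 shift [-0.08 -0.05  5.8 ] tilt fix [0.02 0.02]
[[252.32216025 191.30579148]]
```

View pics/w21.png

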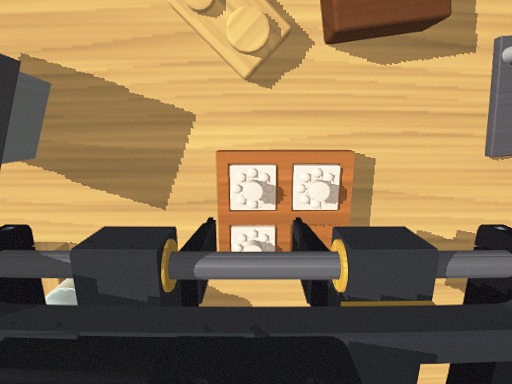

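Request:
arm_command --series '[[[-0.05,-0.05,1,0,0,0],[0,0,1,0,0,0],[0,0,1,0,0,0],[0,0,1,0,0,0],[0,0,0.7,0,0,0],[0,0,0.5,0,0,0],[0,0,0.3,0,0,0],[0,0,0.25,0,0,0],[0,0,0,0,0,0],[0,0,0,0,0,0]]]'

```text
time: 46.07
position: [0.5253, 0.3779, 0.0117]
ee_rot: [-0.0, 1.0, -0.001, 0.001]
force: [-0.5, -1.2, 0.8]
opening: 0.046
gripper_force: 0.0
```

Request:
arm_command --series '[[[0,0,0,0,0,0],[0,0,0,0,0,0],[0,0,0,0,0,0],[0,0,0,0,0,0],[0,0,0,0,0,0],[0,0,0,0,0,0]]]' --hand 5

```text
time: 46.57
position: [0.5248, 0.378, 0.0113]
ee_rot: [-0.0, 1.0, -0.001, 0.0]
force: [-0.2, -0.2, 2.2]
opening: 0.0213
gripper_force: 15.0
```

Request:
arm_command --series '[[[0,0,-0.3,0,0,0],[0,0,-0.6,0,0,0],[0,0,-1,0,0,0],[0,0,-1,0,0,0],[0,0,-1,0,0,-0.73],[0.2,0.9,-1,0,0,0],[0.23,0.98,0,0,0,0],[0.23,0.98,0,0,0,0],[0.23,0.98,0,0,0,0],[0.23,0.98,0,0,0,0],[0.23,0.98,0,0,0,0],[0.23,0.98,0,0,0,0]]]'

```text
time: 47.57
position: [0.5765, 0.2104, 0.1348]
ee_rot: [-0.0, 0.999, 0.036, 0.001]
force: [0.8, -0.1, -0.2]
opening: 0.0215
gripper_force: 15.0
```

Request:
arm_command --series '[[[0.23,0.98,0,0,0,0],[0.23,0.98,0,0,0,0],[0.23,0.98,0,0,0,0],[0.23,0.98,0,0,0,0],[0.23,0.98,0,0,0,0],[0.2,0.95,0,0,0,0],[0,0,0,0,0,0],[0,0,0,0,0,0],[0,0,0,0,0,0]]]'

```text
time: 48.32
position: [0.6203, 0.0684, 0.134]
ee_rot: [-0.0, 0.999, 0.036, 0.0]
force: [0.3, 0.4, -0.2]
opening: 0.0215
gripper_force: 15.0
```

Run:
```python
from h import *
plan([.6203,.0681,.0585],.073); s=ctrl.observe(); print(s['opening'],s['gripper_force'])
```

```text
t 48.32 p [0.6203 0.0684 0.134 ] psi 0.072 q6 1.52 turn -0.01 shift [0.   0.01 3.02] tilt fix [-0.   -0.01]
0.02145032300528592 14.999970048666
```

Request:
arm_command --series '[[[0,0,0.8,0,0,0],[0,0,0.8,0,0,0],[0,0,0.7,0,0,0],[0,0,0.4,0,0,0],[0,0,0.2,0,0,0],[0,0,0.04,0,0,0],[0,0,0.04,0,0,0],[0,0,0,0,0,0],[0,0,0,0,0,0]]]'

```text
time: 49.07
position: [0.6211, 0.0682, 0.0601]
ee_rot: [0.0, 0.999, 0.036, 0.001]
force: [-0.6, -0.1, -0.5]
opening: 0.0216
gripper_force: 15.0
```

Request:
arm_command --series '[[[0,0,0.04,0,0,0],[0,0,0,0,0,0]]]'

```text
time: 49.23
position: [0.6207, 0.068, 0.0583]
ee_rot: [0.0, 0.999, 0.036, 0.001]
force: [0.4, -0.4, 0.7]
opening: 0.0213
gripper_force: 15.0
```

Request:
arm_command --series '[[[0,0,0.03,0,0,0],[0,0,0,0,0,0]]]'

```text
time: 49.4
position: [0.6208, 0.0679, 0.0582]
ee_rot: [0.0, 0.999, 0.036, 0.0]
force: [-2.2, -0.5, 4.7]
opening: 0.0211
gripper_force: 15.0
```

Request:
arm_command --series '[[[0,0,0,0,0,0],[0,0,0,0,0,0],[0,0,0,0,0,0],[0,0,-0.5,0,0,0],[0,0,-0.9,0,0,0],[0,0,-1,0,0,0],[0,0,-1,0,0,0.73],[-0.39,-0.96,0,0,0,0],[-0.39,-0.96,0,0,0,0],[-0.39,-0.96,0,0,0,0],[-0.39,-0.96,0,0,0,0],[-0.39,-0.96,0,0,0,0]]]' --hand 46

```text
time: 50.4
position: [0.5712, 0.1892, 0.1429]
ee_rot: [-0.0, 1.0, -0.001, 0.0]
force: [0.4, -0.2, -0.5]
opening: 0.046
gripper_force: 0.0
```

Request:
arm_command --series '[[[-0.39,-0.96,0,0,0,0],[-0.39,-0.96,0,0,0,0],[-0.39,-0.96,0,0,0,0],[-0.39,-0.96,0,0,0,0],[-0.39,-0.96,0,0,0,0],[0,0,0,0,0,0],[0,0,0,0,0,0]]]'

```text
time: 50.98
position: [0.5227, 0.3092, 0.1427]
ee_rot: [-0.0, 1.0, 0.001, 0.0]
force: [-0.5, -0.2, 0.1]
opening: 0.0461
gripper_force: 0.0
```

Run:
```python
from h import *
plan([.5242,.3075,.0085],0)
a=snap('side','side3'); b=snap('scene','scene3'); w=snap('wrist','w22')
cv2.imwrite('pics/v9.png',np.hstack([cv2.resize(a['pixels'][130:330,170:370],(400,400)),cv2.resize(b['pixels'][140:290,180:330],(400,400))]))
```

```text
t 50.98 p [0.5227 0.3092 0.1427] psi 0.001 q6 2.02 turn 0.01 shift [0.06 0.07 5.37] tilt fix [-0.   -0.01]
```

View pics/v9.png

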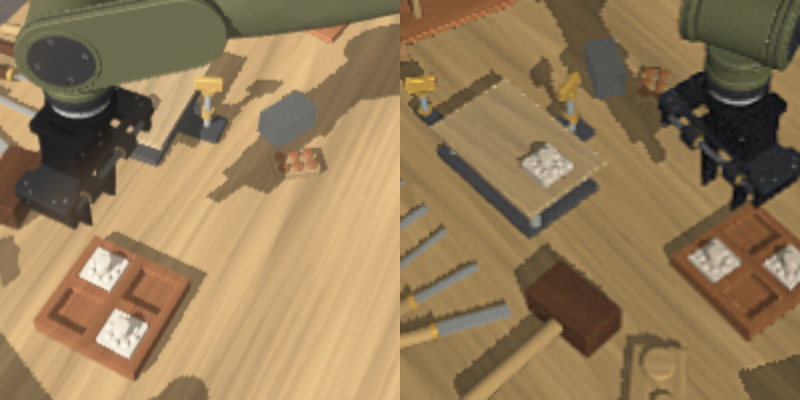

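Request:
arm_command --series '[[[0.06,0.07,1,0,0,0],[0,0,1,0,0,0],[0,0,1,0,0,0],[0,0,1,0,0,0],[0,0,0.6,0,0,0],[0,0,0.4,0,0,0],[0,0,0.27,0,0,0],[0,0,0,0,0,0],[0,0,0,0,0,0]]]'

```text
time: 51.88
position: [0.5253, 0.3063, 0.0109]
ee_rot: [-0.0, 1.0, -0.001, 0.0]
force: [-0.3, 0.6, 0.6]
opening: 0.0462
gripper_force: 0.0
```

Request:
arm_command --series '[[[0,0,0,0,0,0],[0,0,0,0,0,0],[0,0,0,0,0,0],[0,0,0,0,0,0],[0,0,0,0,0,0],[0,0,0,0,0,0]]]' --hand 5

```text
time: 52.38
position: [0.5249, 0.3067, 0.0109]
ee_rot: [-0.0, 1.0, -0.001, 0.0]
force: [-0.4, -0.4, 3.2]
opening: 0.0214
gripper_force: 15.0
```

Request:
arm_command --series '[[[0,0,-0.3,0,0,0],[0,0,-0.6,0,0,0],[0,0,-1,0,0,0],[0,0,-1,0,0,0],[0,0,-1,0,0,-0.73],[0.2,0.9,-1,0,0,0],[0.24,0.96,0,0,0,0],[0.24,0.96,0,0,0,0],[0.24,0.96,0,0,0,0],[0.24,0.96,0,0,0,0],[0.24,0.96,0,0,0,0],[0.24,0.96,0,0,0,0]]]'

```text
time: 53.38
position: [0.5774, 0.1421, 0.1329]
ee_rot: [0.0, 0.999, 0.036, -0.0]
force: [0.6, -0.0, -0.8]
opening: 0.0209
gripper_force: 15.0
```

Request:
arm_command --series '[[[0.245,0.957,0,0,0,0],[0.245,0.957,0,0,0,0],[0.245,0.957,0,0,0,0],[0.245,0.957,0,0,0,0],[0.245,0.957,0,0,0,0],[0.245,0.957,0,0,0,0],[0,0,0,0,0,0],[0,0,0,0,0,0]]]'

```text
time: 54.05
position: [0.6243, 0.0018, 0.1327]
ee_rot: [-0.0, 0.999, 0.035, -0.0]
force: [-0.3, 0.6, -0.0]
opening: 0.0213
gripper_force: 15.0
```

Run:
```python
from h import *
plan([.625,.0033,.0585],.073); s=ctrl.observe(); print(s['opening'],s['gripper_force'])
```

```text
t 54.05 p [0.6243 0.0018 0.1327] psi 0.07 q6 1.42 turn -0.03 shift [ 0.03 -0.06  2.97] tilt fix [-0.  0.]
0.02127944704249226 14.999856054782867
```

Request:
arm_command --series '[[[0.03,-0.06,0.8,0,0,0],[0,0,0.8,0,0,0],[0,0,0.7,0,0,0],[0,0,0.4,0,0,0],[0,0,0.2,0,0,0],[0,0,0.04,0,0,0],[0,0,0,0,0,0],[0,0,0,0,0,0]]]'

```text
time: 54.72
position: [0.6259, 0.0045, 0.0606]
ee_rot: [0.0, 0.999, 0.036, 0.001]
force: [0.1, -0.3, -0.7]
opening: 0.0208
gripper_force: 15.0
```

Request:
arm_command --series '[[[0,0,0.03,0,0,0],[0,0,0.03,0,0,0],[0,0,0,0,0,0]]]'

```text
time: 54.97
position: [0.6253, 0.0042, 0.0582]
ee_rot: [0.0, 0.999, 0.036, 0.0]
force: [-0.3, 0.2, -0.1]
opening: 0.0215
gripper_force: 15.0
```

Request:
arm_command --series '[[[0,0,0.03,0,0,0],[0,0,0,0,0,0]]]'

```text
time: 55.13
position: [0.6254, 0.0042, 0.0576]
ee_rot: [0.0, 0.999, 0.036, 0.0]
force: [-0.2, -0.4, 1.8]
opening: 0.0211
gripper_force: 15.0
```

Request:
arm_command --series '[[[0,0,0,0,0,0],[0,0,0,0,0,0],[0,0,0,0,0,0],[0,0,-0.5,0,0,0],[0,0,-0.9,0,0,0],[0,0,-1,0,0,0],[0,0,-1,0,0,0.73],[-0.43,-0.93,0,0,0,0],[-0.43,-0.93,0,0,0,0],[-0.43,-0.93,0,0,0,0],[-0.43,-0.93,0,0,0,0],[-0.43,-0.93,0,0,0,0]]]' --hand 46

```text
time: 56.13
position: [0.571, 0.1216, 0.1431]
ee_rot: [-0.0, 1.0, -0.001, 0.001]
force: [0.5, -0.6, 0.8]
opening: 0.0459
gripper_force: 0.0
```

Request:
arm_command --series '[[[-0.43,-0.93,0,0,0,0],[-0.43,-0.93,0,0,0,0],[-0.43,-0.93,0,0,0,0],[-0.43,-0.93,0,0,0,0],[-0.43,-0.93,0,0,0,0],[-0.43,-0.93,0,0,0,0],[-0.43,-0.93,0,0,0,0],[-0.43,-0.93,0,0,0,0],[-0.43,-0.93,0,0,0,0],[-0.43,-0.93,0,0,0,0],[-0.43,-0.93,0,0,0,0],[0,0,0,0,0,0]]]'

```text
time: 57.13
position: [0.4518, 0.3799, 0.1431]
ee_rot: [-0.001, 1.0, 0.001, 0.0]
force: [-0.5, -0.1, 0.1]
opening: 0.0456
gripper_force: 0.0
```

Request:
arm_command --series '[[[0,0,0,0,0,0],[0,0,0,0,0,0]]]'

```text
time: 57.3
position: [0.4536, 0.3763, 0.1425]
ee_rot: [0.0, 1.0, -0.0, 0.0]
force: [-0.1, -0.4, -1.1]
opening: 0.0462
gripper_force: 0.0
```

Run:
```python
from h import *
plan([.4545,.3772,.011],0)
```

```text
t 57.3 p [0.4536 0.3763 0.1425] psi -0.001 q6 2.17 turn -0.01 shift [ 0.04 -0.04  5.26] tilt fix [ 0.   -0.01]
```

Request:
arm_command --series '[[[0.04,-0.04,1,0,0,0],[0,0,1,0,0,0],[0,0,1,0,0,0],[0,0,1,0,0,0],[0,0,0.6,0,0,0],[0,0,0.4,0,0,0],[0,0,0.27,0,0,0],[0,0,0,0,0,0],[0,0,0,0,0,0]]]'

```text
time: 58.05
position: [0.4552, 0.3775, 0.011]
ee_rot: [-0.0, 1.0, -0.001, 0.0]
force: [-0.0, -0.5, 1.0]
opening: 0.0461
gripper_force: 0.0
```

Request:
arm_command --series '[[[0,0,0,0,0,0],[0,0,0,0,0,0],[0,0,0,0,0,0],[0,0,0,0,0,0],[0,0,0,0,0,0],[0,0,0,0,0,0]]]' --hand 5

```text
time: 58.55
position: [0.4547, 0.3778, 0.0109]
ee_rot: [-0.0, 1.0, -0.001, 0.0]
force: [-0.1, 0.6, 2.4]
opening: 0.0216
gripper_force: 15.0
```

Request:
arm_command --series '[[[0,0,-0.3,0,0,0],[0,0,-0.6,0,0,0],[0,0,-1,0,0,0],[0,0,-1,0,0,0],[0,0,-1,0,0,-0.73],[0.28,0.9,-1,0,0,0],[0.3,0.95,0,0,0,0],[0.3,0.95,0,0,0,0],[0.3,0.95,0,0,0,0],[0.3,0.95,0,0,0,0],[0.3,0.95,0,0,0,0],[0.3,0.95,0,0,0,0]]]'

```text
time: 59.55
position: [0.5181, 0.2155, 0.1329]
ee_rot: [0.0, 0.999, 0.036, -0.0]
force: [1.0, 0.1, -1.4]
opening: 0.0211
gripper_force: 15.0
```

Request:
arm_command --series '[[[0.3,0.95,0,0,0,0],[0.3,0.95,0,0,0,0],[0.3,0.95,0,0,0,0],[0.3,0.95,0,0,0,0],[0.3,0.95,0,0,0,0],[0.3,0.95,0,0,0,0],[0.3,0.95,0,0,0,0],[0.3,0.95,0,0,0,0],[0.3,0.95,0,0,0,0],[0.3,0.95,0,0,0,0],[0.3,0.95,0,0,0,0],[0.3,0.95,0,0,0,0]]]'

```text
time: 60.55
position: [0.6284, -0.0623, 0.1328]
ee_rot: [-0.0, 0.999, 0.036, -0.0]
force: [0.2, 1.3, -0.4]
opening: 0.021
gripper_force: 15.0
```

Request:
arm_command --series '[[[0,0,0,0,0,0],[0,0,0,0,0,0],[0,0,0,0,0,0]]]'

```text
time: 60.8
position: [0.6279, -0.0608, 0.1325]
ee_rot: [-0.0, 0.999, 0.036, -0.0]
force: [0.3, 0.5, -0.3]
opening: 0.0211
gripper_force: 15.0
```

Run:
```python
from h import *
plan([.6297,-.0615,.0585],.073); s=ctrl.observe(); print(s['opening'],s['gripper_force'])
```

```text
t 60.8 p [ 0.6279 -0.0608  0.1325] psi 0.072 q6 1.32 turn -0.01 shift [0.07 0.04 2.96] tilt fix [-0.01  0.01]
0.02107982872044449 15.000045597553253
```

Request:
arm_command --series '[[[0.05,0.04,0.8,0,0,0],[0,0,0.8,0,0,0],[0,0,0.7,0,0,0],[0,0,0.4,0,0,0],[0,0,0.2,0,0,0],[0,0,0.04,0,0,0],[0,0,0,0,0,0],[0,0,0,0,0,0]]]'

```text
time: 61.47
position: [0.6306, -0.062, 0.0606]
ee_rot: [0.0, 0.999, 0.036, 0.001]
force: [0.4, 0.9, -0.1]
opening: 0.0213
gripper_force: 15.0
```

Request:
arm_command --series '[[[0,0,0.03,0,0,0],[0,0,0.03,0,0,0],[0,0,0,0,0,0]]]'

```text
time: 61.72
position: [0.63, -0.0622, 0.0583]
ee_rot: [0.0, 0.999, 0.036, 0.0]
force: [0.3, 0.5, -1.2]
opening: 0.0212
gripper_force: 15.0
```

Request:
arm_command --series '[[[0,0,0.02,0,0,0],[0,0,0,0,0,0]]]'

```text
time: 61.88
position: [0.6297, -0.0621, 0.0573]
ee_rot: [0.0, 0.999, 0.036, 0.0]
force: [0.2, -0.6, -0.8]
opening: 0.0214
gripper_force: 15.0
```

Request:
arm_command --series '[[[0,0,0.03,0,0,0],[0,0,0,0,0,0]]]'

```text
time: 62.05
position: [0.6298, -0.0622, 0.0571]
ee_rot: [0.0, 0.999, 0.036, 0.0]
force: [-1.3, -0.3, 2.2]
opening: 0.0212
gripper_force: 15.0
```

Request:
arm_command --series '[[[0,0,0,0,0,0],[0,0,0,0,0,0],[0,0,0,0,0,0],[0,0,-0.5,0,0,0],[0,0,-0.9,0,0,0],[0,0,-1,0,0,0],[0,0,-1,0,0,0.73],[-0.88,0.55,-0.62,0,0,0],[-0.88,0.55,-0.62,0,0,0],[-0.88,0.55,-0.62,0,0,0],[-0.88,0.55,-0.62,0,0,0],[-0.88,0.55,-0.62,0,0,0]]]' --hand 46

```text
time: 63.05
position: [0.5185, -0.131, 0.2207]
ee_rot: [0.0, 1.0, -0.0, 0.001]
force: [1.0, 0.4, 0.0]
opening: 0.046
gripper_force: 0.0
```

Request:
arm_command --series '[[[-0.88,0.55,-0.62,0,0,0],[-0.88,0.55,-0.62,0,0,0],[-0.88,0.55,-0.62,0,0,0],[-0.88,0.55,-0.62,0,0,0],[-0.88,0.55,-0.62,0,0,0],[0,0,0,0,0,0],[0,0,0,0,0,0],[0,0,0,0,0,0]]]'

```text
time: 63.72
position: [0.4096, -0.199, 0.2966]
ee_rot: [-0.0, 1.0, -0.001, 0.0]
force: [0.6, -0.2, -0.7]
opening: 0.0458
gripper_force: 0.0
```

Run:
```python
from h import *
c=snap('wrist','w23'); plan([.41,-.2,.3],0); snap('side','side4'); snap('scene','scene4')
```

```text
t 63.77 p [ 0.4096 -0.1987  0.2959] psi -0.001 q6 1.0 turn -0.01 shift [ 0.02  0.05 -0.17] tilt fix [-0.01  0.01]
```

View pics/w23.png

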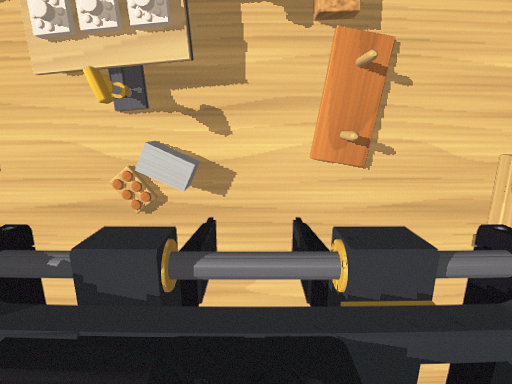

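Run:
```python
from board import *
def z(c,P,r=22,s=266):
    u=proj(c,P)[0].astype(int); return cv2.resize(c['pixels'][u[1]-r:u[1]+r,u[0]-r:u[0]+r],(s,s),interpolation=cv2.INTER_CUBIC)
T=np.array([.44,-.07,.023]); c=load('w23')
# tin
G=onz(c,[(149,141),(200,157),(186,190),(136,172)],.046); print(G.round(4).tolist(), [np.linalg.norm(G[i]-G[(i+1)%4]).round(4) for i in range(4)])
print('w2',onz(load('w2'),[(366,187),(402,213),(388,239),(341,209)],.046).round(3).tolist())
T=G.mean(0); T[2]=.023
# rack corners top z=.012
D=corners(c,[(338,25),(397,38),(363,167),(310,157)],5); D2=[c['o']+d*((.012-c['o'][2])/d[2]) for d in D]; print('rack',np.array(D2).round(4).tolist(), proj(c,c['o']+D).round(1).tolist())
print('peg feet',onz(c,[(342,135),(360,62)],.012).round(4).tolist(),'tips',onz(c,[(355,134),(373,54)],.067).round(4).tolist())
A=np.array([.459,-.08,.023])
a,b,s0,b0=load('side4'),load('scene4'),load('side0'),load('scene0')
cv2.imwrite('pics/v10.png',np.vstack([np.hstack([z(a,T),z(b,T),z(c,T,40)]),np.hstack([z(s0,A),z(b0,A),z(load('w2'),A,40)])]))
```

```text
[[0.4527, -0.044, 0.046], [0.4287, -0.1188, 0.046], [0.3784, -0.0951, 0.046], [0.4065, -0.0204, 0.046]] [np.float64(0.0785), np.float64(0.0556), np.float64(0.0798), np.float64(0.0519)]
w2 [[0.489, -0.059, 0.046], [0.465, -0.132, 0.046], [0.417, -0.126, 0.046], [0.444, -0.033, 0.046]]
 edges keep/rms px [(np.float64(0.57), np.float64(0.18)), (np.float64(0.52), np.float64(0.82)), (np.float64(0.74), np.float64(0.22)), (np.float64(0.96), np.float64(0.24))]
rack [[0.6199, -0.3198, 0.012], [0.6032, -0.4227, 0.012], [0.4075, -0.3749, 0.012], [0.4222, -0.2871, 0.012]] [[335.5, 24.7], [403.2, 37.8], [362.0, 167.7], [308.6, 158.6]]
peg feet [[0.4596, -0.3387, 0.012], [0.5683, -0.3596, 0.012]] tips [[0.4628, -0.341, 0.067], [0.5678, -0.3581, 0.067]]
```

View pics/v10.png

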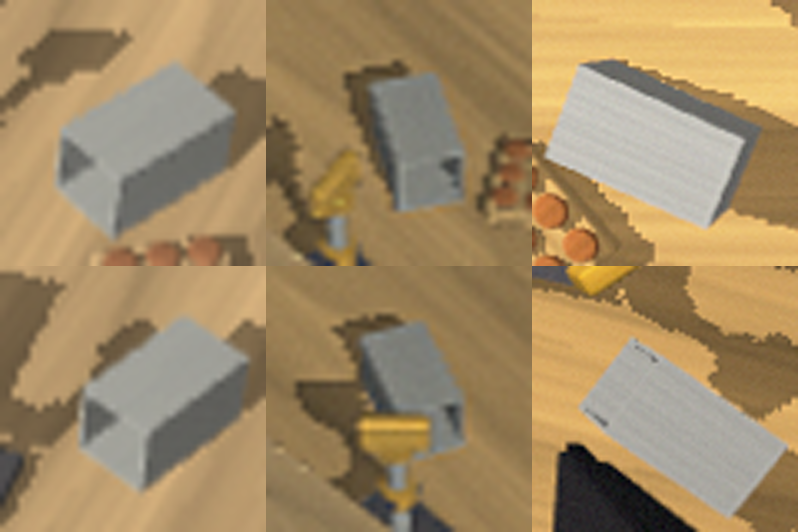

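```bash
cat > tin.py <<'E'
from board import *
def tinpose(c,show=True):
    g=c['pixels'].astype(int); hsv=cv2.cvtColor(c['pixels'],cv2.COLOR_BGR2HSV)
    m=cv2.inRange(hsv,(0,0,140),(180,45,215)); u=proj(c,[.415,-.07,.046])[0].astype(int)
    mm=np.zeros_like(m); cv2.circle(mm,tuple(int(v) for v in u),55,255,-1); mm&=m; mm=cv2.morphologyEx(mm,cv2.MORPH_OPEN,np.ones((3,3)))
    n,l,st,ce=cv2.connectedComponentsWithStats(mm); k=1+st[1:,4].argmax(); ys,xs=np.where(l==k); P=onz(c,np.c_[xs,ys],.046)[:,:2]*1000
    r=cv2.minAreaRect(P.astype(np.float32)); bx=cv2.boxPoints(r); e=max((bx[1]-bx[0],bx[2]-bx[1]),key=np.linalg.norm); e=e*np.sign(e[1])
    mu=np.arctan2(e[1],e[0]); print('tin top',np.array(r[0]).round(1),'size',np.round(r[1],1),'mouth az',mu.round(3)); return np.r_[np.array(r[0])/1000,.023],mu
E
python3 - <<'E'
from tin import *
c=load('w23'); C,mu=tinpose(c); a=.7
m=np.array([np.cos(mu),np.sin(mu),0]); d=np.sin(a)*m-np.cos(a)*np.array([0,0,1]); y=np.array([np.sin(mu),-np.cos(mu),0])
tip=C-.008*m+.008*d; print('tip',tip.round(4),'TCP',(tip+.0238*d).round(4),'pre',(tip+.0238*d-.08*d).round(4))
for s in (1,-1):
    for w in (.028,.042): print('finger',s,w,proj(c,tip+s*w*y).round(0).tolist(),(tip+s*w*y).round(3))
hsv=cv2.cvtColor(c['pixels'],cv2.COLOR_BGR2HSV); mk=cv2.inRange(hsv,(5,130,90),(17,255,255))[160:218,100:175]; ys,xs=np.where(mk>0)
print('leaf px x',xs.min()+100,xs.max()+100,'y',ys.min()+160,ys.max()+160, onz(c,[(158,195),(155,210),(134,190)],.019).round(3).tolist())
plan((tip+.0238*d-.08*d),mu)
E
```

```text
tin top [413.5 -64.2] size [80.4 46.1] mouth az 1.133
tip [ 0.4123 -0.0668  0.0169] TCP [ 0.4188 -0.0529 -0.0013] pre [ 0.3969 -0.0996  0.0599]
finger 1 0.028 [[178.0, 149.0]] [ 0.438 -0.079  0.017]
finger 1 0.042 [[181.0, 141.0]] [ 0.45  -0.085  0.017]
finger -1 0.028 [[165.0, 181.0]] [ 0.387 -0.055  0.017]
finger -1 0.042 [[162.0, 189.0]] [ 0.374 -0.049  0.017]
leaf px x 100 174 y 161 217 [[0.364, -0.042, 0.019], [0.339, -0.035, 0.019], [0.373, -0.003, 0.019]]
t 63.87 p [ 0.4096 -0.1985  0.2953] psi 0.0 q6 1.0 turn -11.33 shift [ 3.37 -2.14  9.42] tilt fix [-0.01  0.02]
```

Request:
arm_command --series '[[[0,0,0,0,0,-0.95],[0,0,0,0,0,-0.95],[0,0,0,0,0,-0.95],[0,0,0,0,0,-0.95],[0,0,0,0,0,-0.95],[0,0,0,0,0,-0.95],[0,0,0,0,0,-0.95],[0,0,0,0,0,-0.95],[0,0,0,0,0,-0.95],[0,0,0,0,0,-0.95],[0,0,0,0,0,-0.95],[0,0,0,0,0,-0.9]]]' --hand 58

```text
time: 64.87
position: [0.4098, -0.1985, 0.2953]
ee_rot: [-0.001, 0.842, 0.54, -0.0]
force: [0.2, -0.3, 0.1]
opening: 0.0579
gripper_force: 0.0
```

Request:
arm_command --series '[[[0,0,0,0,1,0],[0,0,0,0,1,0],[0,0,0,0,1,0],[0,0,0,0,1,0],[0,0,0,0,1,0],[0,0,0,0,1,0],[0,0,0,0,1,0],[0,0,0,0,0,0],[0,0,0,0,0,0]]]'

```text
time: 65.62
position: [0.4092, -0.1994, 0.2946]
ee_rot: [-0.186, 0.793, 0.503, 0.289]
force: [-0.3, 0.3, 0.7]
opening: 0.058
gripper_force: 0.0
```

```bash
cat >> tin.py <<'E'
def frame(mu,a): # tool axes: y horizontal across, z tilted by a towards mu
    m=np.array([np.cos(mu),np.sin(mu),0]); k=np.array([0,0,1.]); z=np.sin(a)*m-np.cos(a)*k; y=np.array([np.sin(mu),-np.cos(mu),0]); return np.c_[np.cross(y,z),y,z]
def to(p,F):
    s,q,M=state(); e=(M.inv()*R.from_matrix(F)).as_rotvec()/.1; d=M.inv().apply(np.array(p)-q)/.025
    print('t',round(s['time'],2),'p',q.round(4),'rot units',e.round(2),'shift now axes',d.round(2),'shift F axes',(F.T@(np.array(p)-q)/.025).round(2),'q',np.round(s['joint_positions'],2).tolist())
E
python3 - <<'E'
from tin import *
c=snap('wrist','w24')
to([.3948,-.1041,.0599],frame(1.133,.7))
E
```

```text
t 65.67 p [ 0.4096 -0.1991  0.2958] rot units [-0.02  0.01 -0.  ] shift now axes [-3.63 -2.13  9.28] shift F axes [-3.64 -2.15  9.27] q [-0.98, -0.23, 1.94, 0.6, 1.8, -0.51]
```

Request:
arm_command --series '[[[-0.36,-0.215,0.93,0,0,0],[-0.36,-0.215,0.93,0,0,0],[-0.36,-0.215,0.93,0,0,0],[-0.36,-0.215,0.93,0,0,0],[-0.36,-0.215,0.93,0,0,0],[-0.36,-0.215,0.93,0,0,0],[-0.36,-0.215,0.93,0,0,0],[-0.36,-0.215,0.93,0,0,0],[-0.36,-0.215,0.93,0,0,0],[-0.36,-0.215,0.93,0,0,0],[0,0,0,0,0,0],[0,0,0,0,0,0]]]'

```text
time: 66.67
position: [0.3951, -0.102, 0.0609]
ee_rot: [-0.185, 0.792, 0.505, 0.289]
force: [0.2, 1.4, 0.6]
opening: 0.058
gripper_force: 0.0
```

Run:
```python
from tin import *
to([.4167,-.0574,-.0013],frame(1.133,.7)); 
for n in ('w24',):
    tinpose(load(n))
c=snap('wrist','w25'); tinpose(c); print(proj(c,[[.4135,-.0642,.046]]))
```

```text
t 66.67 p [ 0.3951 -0.102   0.0609] rot units [-0.03  0.    0.02] shift now axes [-0.09  0.03  3.18] shift F axes [-0.09  0.03  3.18] q [-0.88, -0.17, 2.31, 0.63, 1.39, -0.68]
tin top [413.5 -64.6] size [79.9 46.4] mouth az 1.133
tin top [413.4 -64.4] size [79.  45.5] mouth az 1.136
[[254.17933257 179.98421139]]
```

Request:
arm_command --series '[[[-0.05,0.03,0.8,0,0,0],[0,0,0.8,0,0,0],[0,0,0.7,0,0,0],[0,0,0.5,0,0,0],[0,0,0.35,0,0,0],[0,0,0,0,0,0],[0,0,0,0,0,0]]]'

```text
time: 67.3
position: [0.4178, -0.0593, 0.0008]
ee_rot: [-0.183, 0.792, 0.505, 0.289]
force: [0.2, 0.8, -0.0]
opening: 0.058
gripper_force: 0.0
```

Request:
arm_command --series '[[[0,0,0,0,0,0],[0,0,0,0,0,0],[0,0,0,0,0,0],[0,0,0,0,0,0],[0,0,0,0,0,0]]]' --hand 30 --grip_force 30

```text
time: 67.72
position: [0.4173, -0.0592, 0.0005]
ee_rot: [-0.184, 0.792, 0.505, 0.29]
force: [-3.4, -3.1, 5.8]
opening: 0.0457
gripper_force: 30.0
```

Request:
arm_command --series '[[[0.3,0,-0.4,0,0,0],[0.64,0,-0.77,0,0,0],[0.64,0,-0.77,0,0,0],[0.64,0,-0.77,0,0,0],[0.64,0,-0.77,0,0,0],[0.64,0,-0.77,0,0,0],[0.64,0,-0.77,0,0,0],[0.64,0,-0.77,0,0,0],[0,0,0,0,-1,0],[0,0,0,0,-1,0],[0,0,0,0,-1,0],[0,0,0,0,-1,0]]]'

```text
time: 68.72
position: [0.416, -0.0609, 0.1878]
ee_rot: [-0.078, 0.835, 0.531, 0.125]
force: [0.1, 0.0, -1.4]
opening: 0.0458
gripper_force: 30.0
```

Request:
arm_command --series '[[[0,0,0,0,-1,0],[0,0,0,0,-1,0],[0,0,0,0,-1,0],[0,0,0,0,0,1],[0,0,0,0,0,1],[0,0,0,0,0,1],[0,0,0,0,0,1],[0,0,0,0,0,1],[0,0,0,0,0,1],[0,0,0,0,0,1],[0,0,0,0,0,1],[0,0,0,0,0,1]]]'

```text
time: 69.72
position: [0.4156, -0.06, 0.1865]
ee_rot: [-0.0, 0.993, 0.114, -0.0]
force: [-0.3, 0.3, -2.3]
opening: 0.0459
gripper_force: 30.0
```

Request:
arm_command --series '[[[0,0,0,0,0,1],[0,0,0,0,0,1],[0,0,0,0,0,1],[0,0,0,0,0,1],[0,0,0,0,0,1],[0,0,0,0,0,1],[0,0,0,0,0,1],[0,0,0,0,0,1],[0,0,0,0,0,0]]]'

```text
time: 70.47
position: [0.4156, -0.06, 0.1866]
ee_rot: [-0.0, 0.96, -0.28, -0.001]
force: [-0.1, -0.1, -1.5]
opening: 0.0459
gripper_force: 30.0
```

Run:
```python
from tin import *
off=frame(1.133,.7).T@np.array([.0038,.0052,-.0225]); print(off)
F=frame(-.564,-.871); print('final TCP',(np.array([.568,-.359,.052])+F@off).round(4))
to(np.array([.568,-.359,.20])+F@off,frame(-.564,0)); s=ctrl.observe(); print(s['opening'],s['gripper_force'])
```

```text
[-0.00966066  0.0012371   0.02128077]
final TCP [ 0.5483 -0.348   0.0457]
t 70.47 p [ 0.4156 -0.06    0.1866] rot units [ 0.    0.01 -0.04] shift now axes [10.67  6.85 -0.29] shift F axes [10.65  6.9  -0.28] q [-0.27, -0.42, 2.14, 0.0, 1.42, 1.87]
0.04592794908827578 29.962751562707126
```

Request:
arm_command --series '[[[0.97,0.63,-0.05,0,0,0],[0.97,0.63,-0.05,0,0,0],[0.97,0.63,-0.05,0,0,0],[0.97,0.63,-0.05,0,0,0],[0.97,0.63,-0.05,0,0,0],[0.97,0.63,-0.05,0,0,0],[0.97,0.63,-0.05,0,0,0],[0.97,0.63,-0.05,0,0,0],[0.97,0.63,-0.05,0,0,0],[0.97,0.63,-0.05,0,0,0],[0.97,0.6,0,0,0,0],[0,0,0,0,0,0]]]'

```text
time: 71.47
position: [0.5493, -0.3527, 0.1984]
ee_rot: [0.0, 0.96, -0.279, -0.0]
force: [-1.3, 0.6, -2.1]
opening: 0.0459
gripper_force: 30.0
```

Request:
arm_command --series '[[[0,0,0,0,-0.9,0],[0,0,0,0,-0.9,0],[0,0,0,0,-0.9,0],[0,0,0,0,-0.9,0],[0,0,0,0,-0.9,0],[0,0,0,0,-0.9,0],[0,0,0,0,-0.9,0],[0,0,0,0,-0.9,0],[0,0,0,0,-0.9,0],[0,0,0,0,-0.6,0],[0,0,0,0,0,0],[0,0,0,0,0,0]]]'

```text
time: 72.47
position: [0.5485, -0.3484, 0.1976]
ee_rot: [-0.118, 0.871, -0.252, -0.405]
force: [-0.8, -0.6, -1.6]
opening: 0.0457
gripper_force: 30.0
```

Run:
```python
from tin import *
F=frame(-.564,-.871); to([.5483,-.348,.12],F)
a=snap('side','side5'); b=snap('scene','scene5')
# peg positions from static pictures: peg2 and tin outlines
for c,n in ((load('side0'),'side0'),(load('scene0'),'scene0')):
    print(n,proj(c,[[.568,-.359,.012],[.568,-.359,.068],[.461,-.340,.068]]).round(1).tolist())
for c in (a,b):
    hsv=cv2.cvtColor(c['pixels'],cv2.COLOR_BGR2HSV); m=cv2.inRange(hsv,(60,0,60),(180,50,200)); C=(np.array(state()[1])-F@np.array([-.0097,.0012,.0213])); u=proj(c,C)[0].astype(int)
    k=np.array([0,0,.04]); x=F[:,1]; h=np.cross(x,[0,0,1]); print('C',C.round(4),'pred box',[proj(c,C+s*k+t*.023*x+r*.023*h)[0].round(0).tolist() for s in (1,-1) for t,r in ((1,1),(1,-1),(-1,-1),(-1,1))])
    g=c['pixels'][u[1]-24:u[1]+24,u[0]-24:u[0]+24].astype(int)
    print('x0',u[0]-24)
    for i,row in enumerate(g): print(u[1]-24+i,''.join('#' if abs(p.max()-p.min())<28 and p.max()>70 else ('x' if p.max()<70 else '.') for p in row))
```

```text
t 72.47 p [ 0.5485 -0.3484  0.1976] rot units [-0.02  0.01  0.  ] shift now axes [ 2.37 -0.    2.01] shift F axes [ 2.37 -0.01  2.01] q [-0.63, 0.72, 1.05, -0.06, 2.24, 1.49]
side0 [[305.2, 126.2], [306.5, 114.0], [332.2, 125.3]]
scene0 [[186.2, 145.2], [184.5, 135.5], [207.8, 127.3]]
C [ 0.5683 -0.3596  0.2069] pred box [[321.0, 71.0], [313.0, 65.0], [302.0, 69.0], [309.0, 75.0], [318.0, 92.0], [311.0, 86.0], [300.0, 89.0], [307.0, 96.0]]
x0 286
56 xx#xxx..xxxxxx##xxx.xxxxxxxxx..x................
57 xxxxxxx#xxxxxxxx##..xxxxxxxxx...................
58 #xxxxxxxxxxxx......xxxxxxxxxx...................
59 xxxxxxxxxxxxx.....x...xxxxxxx#......#...........
60 xxxxxxxxxxxxx..........xxxxxxx.....##...........
61 x#xxxxxxxxxxx..........xxxxxxx.....##...........
62 ..xxxxxxxxxxxx..........xxxxxx.....###..........
63 .xxxxxxxxxxxxx..........xxxxxx#....####.........
64 ........xxxxxx..........xxxxxxx....#######......
65 .........xxxxxx..........xxxxxx...##############
66 .........xxxxxx..........####xx#..##############
67 ..........xxxxxx.........#####x#...#############
68 ..........xxxxxx......
[... 3850 characters left out ...]
...........
120 .....................###########................
121 .....................######.....................
122 ................................................
123 ................................................
124 ................................................
125 ................................................
126 ................................................
127 ................................................
128 ................................................
129 ................................................
130 ................................................
131 ................................................
132 ................................................
```

Request:
arm_command --series '[[[0.61,0,0.515,0,0,0],[0.61,0,0.515,0,0,0],[0.61,0,0.515,0,0,0],[0.61,0,0.515,0,0,0],[0,0,0,0,0,0]]]'

```text
time: 72.98
position: [0.5471, -0.3476, 0.1172]
ee_rot: [-0.118, 0.87, -0.253, -0.406]
force: [-0.6, 0.2, -3.4]
opening: 0.0457
gripper_force: 30.0
```

Request:
arm_command --series '[[[0.61,0,0.515,0,0,0],[0.61,0,0.515,0,0,0],[0.4,0,0.34,0,0,0],[0.2,0,0.17,0,0,0],[0,0,0,0,0,0],[0,0,0,0,0,0]]]'

```text
time: 73.48
position: [0.5483, -0.3486, 0.0599]
ee_rot: [-0.118, 0.871, -0.253, -0.405]
force: [-0.4, -0.3, -1.2]
opening: 0.0459
gripper_force: 30.0
```

Request:
arm_command --series '[[[0.1,0,0.085,0,0,0],[0.1,0,0.085,0,0,0],[0,0,0,0,0,0],[0,0,0,0,0,0]]]'

```text
time: 73.82
position: [0.5486, -0.3487, 0.054]
ee_rot: [-0.118, 0.871, -0.253, -0.405]
force: [0.1, 0.0, -0.7]
opening: 0.0461
gripper_force: 30.0
```

Request:
arm_command --series '[[[0.08,0,0.065,0,0,0],[0.08,0,0.065,0,0,0],[0,0,0,0,0,0],[0,0,0,0,0,0]]]'

```text
time: 74.15
position: [0.5484, -0.3486, 0.0484]
ee_rot: [-0.118, 0.871, -0.253, -0.405]
force: [0.1, 0.4, -1.3]
opening: 0.0459
gripper_force: 30.0
```

Request:
arm_command --series '[[[0.04,0,0.03,0,0,0],[0.04,0,0.03,0,0,0],[0,0,0,0,0,0],[0,0,0,0,0,0]]]'

```text
time: 74.48
position: [0.5488, -0.3489, 0.0466]
ee_rot: [-0.118, 0.871, -0.253, -0.405]
force: [0.4, 0.1, 0.9]
opening: 0.0456
gripper_force: 30.0
```

Request:
arm_command --series '[[[0.03,0,0.025,0,0,0],[0.03,0,0.025,0,0,0],[0,0,0,0,0,0],[0,0,0,0,0,0]]]'

```text
time: 74.82
position: [0.5489, -0.3489, 0.0466]
ee_rot: [-0.118, 0.871, -0.253, -0.405]
force: [-0.2, 0.6, 6.0]
opening: 0.046
gripper_force: 30.0
```

Request:
arm_command --series '[[[-0.03,0,-0.025,0,0,0],[0,0,0,0,0,0],[0,0,0,0,0,0],[0,0,0,0,0,0],[0,0,-0.3,0,0,0],[0,0,-0.8,0,0,0],[0,0,-0.9,0,0,0],[0,0,-0.9,0,0,0],[0,0,-0.9,0,0,0],[-0.7,0,-0.6,0,0,0],[-0.7,0,-0.6,0,0,0],[-0.7,0,-0.6,0,0,0]]]' --hand 66

```text
time: 75.82
position: [0.6107, -0.3882, 0.1759]
ee_rot: [-0.118, 0.871, -0.253, -0.405]
force: [0.7, -0.1, 0.5]
opening: 0.066
gripper_force: 0.0
```

Request:
arm_command --series '[[[-0.7,0,-0.6,0,0,0],[-0.7,0,-0.6,0,0,0],[0,0,0,0,0.9,0],[0,0,0,0,0.9,0],[0,0,0,0,0.9,0],[0,0,0,0,0.9,0],[0,0,0,0,0.9,0],[0,0,0,0,0.9,0],[0,0,0,0,0.9,0],[0,0,0,0,0.9,0],[0,0,0,0,0.9,0],[0,0,0,0,0.6,0]]]'

```text
time: 76.82
position: [0.6106, -0.3882, 0.2235]
ee_rot: [0.001, 0.96, -0.279, 0.003]
force: [-0.3, -0.2, 0.0]
opening: 0.0661
gripper_force: 0.0
```

Run:
```python
from tin import *
plan([.41,-.2,.30],0)
a=snap('side','side6'); b=snap('scene','scene6')
C=np.array([.568,-.359,.052]); k=np.array([0,0,.04]); F=frame(-.564,0); x=F[:,1]; h=F[:,0]
for c in (a,b):
    u=proj(c,C)[0].astype(int); print('pred',[proj(c,C+s*k+t*.023*x+r*.023*h)[0].round(0).tolist() for s in (1,-1) for t,r in ((1,1),(1,-1),(-1,-1),(-1,1))])
    g=c['pixels'][u[1]-20:u[1]+20,u[0]-20:u[0]+20].astype(int); print('x0',u[0]-20)
    for i,row in enumerate(g): print(u[1]-20+i,''.join('#' if abs(p.max()-p.min())<28 and p.max()>70 else ('x' if p.max()<70 else '.') for p in row))
```

```text
t 76.82 p [ 0.6106 -0.3882  0.2235] psi -0.566 q6 1.5 turn -5.66 shift [-8.03 -7.53 -3.06] tilt fix [ 0.   -0.06]
pred [[309.0, 103.0], [316.0, 110.0], [305.0, 114.0], [298.0, 107.0], [307.0, 121.0], [314.0, 128.0], [304.0, 131.0], [297.0, 125.0]]
x0 286
97 ###.....................................
98 ###.....................................
99 ##......................................
100 ##......................................
101 ##......................................
102 #.......................................
103 #.......................................
104 ......................##................
105 ....................#####...............
106 .................#########..............
107 ..............#############.............
108 .............################...........
109 .............#################..........
110 .............##################.........
111 .............#################..........
112 .............#################..........
113 .............#################..........
114 .............#################..........
115 .............#################....
[... 2192 characters left out ...]
.############............
143 ................############............
144 ................############............
145 ................############............
146 ................############............
147 .................###########............
148 .................##########.............
149 ........................................
150 ........................................
151 ........................................
152 ........................................
153 ........................................
154 xx......................................
155 ........................................
156 ........................................
157 ........................................
```

Request:
arm_command --series '[[[0,0,-0.3,0,0,-0.9],[0,0,-0.3,0,0,-0.9],[0,0,-0.3,0,0,-0.9],[0,0,-0.3,0,0,-0.9],[0,0,-0.3,0,0,-0.9],[0,0,-0.3,0,0,-0.9],[0,0,-0.2,0,0,-0.9],[0,0,0,0,0,-0.9],[0,0,0,0,0,-0.9],[0,0,0,0,0,0]]]'

```text
time: 77.75
position: [0.6112, -0.3887, 0.2716]
ee_rot: [-0.0, 0.992, 0.122, -0.001]
force: [0.0, 0.1, 0.1]
opening: 0.0657
gripper_force: 0.0
```

Request:
arm_command --series '[[[0.27,-0.93,0,0,0,0],[0.27,-0.93,0,0,0,0],[0.27,-0.93,0,0,0,0],[0.27,-0.93,0,0,0,0],[0.27,-0.93,0,0,0,0],[0.27,-0.93,0,0,0,0],[0.27,-0.93,0,0,0,0],[0.27,-0.93,0,0,0,0],[0.27,-0.93,0,0,0,0],[0.27,-0.93,0,0,0,0],[0,0,0,0,0,0],[0,0,0,0,0,0]]]'

```text
time: 78.75
position: [0.6205, -0.1456, 0.2718]
ee_rot: [0.0, 0.993, 0.122, -0.0]
force: [0.8, 0.3, -0.1]
opening: 0.0659
gripper_force: 0.0
```

Run:
```python
from h import *
snap('wrist','w30'); plan([.495,.06,.28],.26)
```

```text
t 78.8 p [ 0.6204 -0.1465  0.2717] psi 0.243 q6 1.01 turn -0.17 shift [-2.73 -9.27 -0.33] tilt fix [0.   0.01]
```

Request:
arm_command --series '[[[-0.25,-0.95,0,0,0,0],[-0.25,-0.95,0,0,0,0],[-0.25,-0.95,0,0,0,0],[-0.25,-0.95,0,0,0,0],[-0.25,-0.95,0,0,0,0],[-0.25,-0.95,0,0,0,0],[-0.25,-0.95,0,0,0,0],[-0.25,-0.95,0,0,0,0],[-0.25,-0.95,0,0,0,0],[-0.25,-0.95,0,0,0,0],[0,0,0,0,0,0],[0,0,0,0,0,0]]]'

```text
time: 79.8
position: [0.5023, 0.0687, 0.272]
ee_rot: [0.0, 0.993, 0.121, 0.0]
force: [0.4, -0.3, -0.3]
opening: 0.0662
gripper_force: 0.0
```

Run:
```python
from wing import *
snap('wrist','w31'); plan([.495,.06,.28]); measure(['w30','w31'],.059,(.625,.0033))
for n in ('w30','w31'):
    c=load(n); hsv=cv2.cvtColor(c['pixels'],cv2.COLOR_BGR2HSV); m=cv2.inRange(hsv,(0,0,165),(35,70,255)); m[225:]=0
    k,l,st,ce=cv2.connectedComponentsWithStats(m); print([(st[i,2:5].tolist(),onz(c,ce[i],.078)[0].round(3).tolist()) for i in range(1,k) if st[i,4]>400])
for n in ('w19','w30'):
    c=load(n); wings(c,dict(A=proj(c,[.688,-.1435,.114])[0]),40,.114)
```

```text
t 79.85 p [0.5026 0.0682 0.2719] psi 0.243 q6 1.36 turn -0.0 shift [-0.37  0.24 -0.32] tilt fix [ 0.01 -0.  ]
[[70.0, 77.0], [236.0, 105.0], [221.0, 206.0], [67.0, 181.0]]
 edges keep/rms px [(np.float64(0.78), np.float64(0.23)), (np.float64(0.8), np.float64(0.21)), (np.float64(0.95), np.float64(0.24)), (np.float64(0.94), np.float64(0.49))]
[[251.0, 22.0], [419.0, 56.0], [391.0, 162.0], [233.0, 134.0]]
 edges keep/rms px [(np.float64(0.73), np.float64(0.2)), (np.float64(0.82), np.float64(0.19)), (np.float64(0.85), np.float64(0.22)), (np.float64(0.84), np.float64(0.27))]
res mm [[0.0, 0.0], [0.1, 0.1], [0.1, 0.1], [0.0, 0.0]]
[[0.6864, 0.1183, 0.0591], [0.7029, -0.1016, 0.0583], [0.5635, -0.1115, 0.0599], [0.5472, 0.1082, 0.0591]]
 sides [0.2205, 0.1398, 0.2202, 0.1396]
 centre [0.625  0.0033 0.0591] x-slope -0.0058 y-slope 0.0001 yaw 0.0714 0.0746
[([43, 56, 995], [0.792, -0.091, 0.078]), ([58, 71, 1485], [0.804, -0.183, 0.078]), ([74, 156, 8964], [0.794, -0.4, 0.078]), ([48, 63, 622], [0.802, -0.243, 0.078]), ([25, 106, 1990], [0.764, -0.321, 0.078]), ([42, 44, 1147], [0.622, 0.068, 0.078]), ([41, 44, 1226], [0.627, 0.004, 0.078]), ([43, 44, 1246], [0.631, -0.061, 0.078])]
[([37, 30, 570], [0.763, -0.146, 0.078]), ([46, 47, 1445], [0.62, 0.07, 0.078]), ([49, 48, 1430], [0.625, 0.008, 0.078]), ([49, 46, 1529], [0.629, -0.057, 0.078])]
A px [261.3 124.4] 218 centre [ 0.6873 -0.1405] size mm [15.2 41.2] az -0.502
A px [264.5 125.5] 306 centre [ 0.6865 -0.1423] size mm [19.4 41.1] az -0.554
```

```bash
python3 -c "
from station import ctrl
print(ctrl.sign_off())"
```

```text
the job is handed in; nothing more can be done
None
```

The job is handed in: the board last measured level to within about 0.006 rad on both axes, all three rosettes lie on it bud up, and the one tin present stands upside down over the far peg. While probing the board for level, before any rosette was moved, I pressed hard enough to turn both screws back, so I re-levelled it and checked it first.

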